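# Swap the faulty valve block in a packed kit carton

### The job

The valve block with the red sticker, boxed in between the two filter canisters in the open carton, is faulty. Stand both canisters on the green mat, take the faulty block out to the red tray, and set the good block (green sticker) into the middle of the carton, turned the way the faulty one was. Only then stand each canister back in the carton where it itself stood, keep the canisters upright throughout, and leave the tape roll, the drink bottle and the tape dispenser where they are.

Things in the scene. Friction and masses are not known exactly. Their poses are not given: they have to be found in the camera images.
- blue_can_center (a point): Centre (half-way up) of the BLUE filter canister: upright cylinder 50 mm in diameter, 110 mm tall (point 55 mm above its underside), white band, about 0.25 kg, loose; z axis up. At the start it stands in one end of the carton (which end varies), rising 69 mm above the carton's rim.
- yellow_can_center (a point): Centre (half-way up) of the YELLOW filter canister: same shape and size as the blue one, loose; z axis up. At the start it stands in the other end of the carton.
- faulty_center (a point): Centre (half-way up) of the FAULTY valve block, round red sticker on top: aluminium, 44 mm along its x, 52 mm along its y, 40 mm tall (top 4 mm a round 34 mm boss; point 20 mm above its underside), 0.25 kg, loose; z up. Starts in the carton's middle, x along the carton's x, 9 mm from each canister, 7 mm from the long walls: fingers fit only at its +x and -x faces, with the canisters out.
- good_center (a point): Centre (half-way up) of the GOOD valve block, green round sticker on top: same shape and size as the faulty one (44 mm along x, 52 mm along y, 40 mm tall, point 20 mm above its underside), loose on the bench with free room around it; z axis up.
- carton: Open cardboard carton, fixed: outside 188 mm along its x, 74 mm along its y, 45 mm high; walls and floor 4 mm thick (inside 180 x 66 mm). Origin at the centre of its underside, z up. At the start the canisters' axes stand about 56 mm along +x and -x from the origin, the faulty block at the origin, where the good block belongs.
- mat: Flat green mat, the side area, fixed: 190 mm along its x, 100 mm along its y, 3 mm thick. Origin at the centre of its underside, z up. Bare at the start.
- tray: Shallow open red tray for faulty parts, fixed: 126 x 126 mm outside, 15 mm high, walls and floor 3 mm thick. Origin at the centre of its underside, z up. Empty at the start.
- tape_roll: Bystander: white tape roll lying flat, 96 mm in diameter, 48 mm high, loose. Origin at the centre of its underside. Leave alone.
- drink: Bystander: drink bottle with blue cap, 62 mm in diameter, 170 mm tall, loose. Origin at the centre of its underside. Leave alone.
- dispenser: Bystander: red and black bench tape dispenser, 150 mm along its x, 50 mm along its y, 82 mm high, loose. Origin at the centre of its underside. Leave alone.
Things that resemble listed ones, but are neither listed nor needed, are in the scene too. What is meant by the tray is not turquoise, and is the larger of those in its own colour.

How it is judged (in metres and radians):
On the way, in this order (a step that is already met when the one before it is completed fails the run):
1. both canisters stand released on the green mat (x of blue_can_center in the frame of mat between -0.095 and 0.095 m and y of blue_can_center in the frame of mat between -0.05 and 0.05 m and z of blue_can_center in the frame of mat between 0.05 and 0.064 m and angle between each of blue_can_center, yellow_can_center's own z axis and vertical below 0.1 rad and x of yellow_can_center in the frame of mat between -0.095 and 0.095 m and y of yellow_can_center in the frame of mat between -0.05 and 0.05 m and z of yellow_can_center in the frame of mat between 0.05 and 0.064 m and contact force between each of blue_can, yellow_can and the fingers below 0.2 N), for 0.2 s.
2. the faulty block lies released in the red tray, the canisters still on the mat (x of faulty_center in the frame of tray between -0.045 and 0.045 m and y of faulty_center in the frame of tray between -0.045 and 0.045 m and z of faulty_center in the frame of tray between 0.018 and 0.028 m and angle between faulty_center's own z axis and vertical below 0.12 rad and contact force between faulty and the fingers below 0.2 N and x of blue_can_center in the frame of mat between -0.095 and 0.095 m and y of blue_can_center in the frame of mat between -0.05 and 0.05 m and z of blue_can_center in the frame of mat between 0.05 and 0.064 m and angle between each of blue_can_center, yellow_can_center's own z axis and vertical below 0.1 rad and x of yellow_can_center in the frame of mat between -0.095 and 0.095 m and y of yellow_can_center in the frame of mat between -0.05 and 0.05 m and z of yellow_can_center in the frame of mat between 0.05 and 0.064 m), for 0.2 s.
3. the good block sits released in the middle of the carton, turned as the faulty one was, the canisters still on the mat (horizontal distance between good_center and carton below 0.012 m and z of good_center in the frame of carton below 0.03 m and angle between good_center's own z axis and vertical below 0.12 rad and angle between the x axis of good_center and the x axis of carton, either way round below 0.2 rad and contact force between good and the fingers below 0.2 N and x of blue_can_center in the frame of mat between -0.095 and 0.095 m and y of blue_can_center in the frame of mat between -0.05 and 0.05 m and z of blue_can_center in the frame of mat between 0.05 and 0.064 m and angle between each of blue_can_center, yellow_can_center's own z axis and vertical below 0.1 rad and x of yellow_can_center in the frame of mat between -0.095 and 0.095 m and y of yellow_can_center in the frame of mat between -0.05 and 0.05 m and z of yellow_can_center in the frame of mat between 0.05 and 0.064 m), for 0.2 s.
At the end, for the whole second after the job is handed in: Faulty block flat in the red tray; good block flat in the carton, within 12 mm of its centre and 0.2 rad of its x axis (either way round); each canister upright (0.1 rad) within 15 mm of where it itself stood at the start; all four released and at rest (x of faulty_center in the frame of tray between -0.045 and 0.045 m and y of faulty_center in the frame of tray between -0.045 and 0.045 m and z of faulty_center in the frame of tray between 0.018 and 0.028 m and angle between each of faulty_center, good_center's own z axis and vertical below 0.12 rad and horizontal distance between good_center and carton below 0.012 m and z of good_center in the frame of carton below 0.03 m and angle between the x axis of good_center and the x axis of carton, either way round below 0.2 rad and distance of each of blue_can_center, yellow_can_center from where it was at the start of the episode below 0.015 m and angle between each of blue_can_center, yellow_can_center's own z axis and vertical below 0.1 rad and contact force between each of blue_can, yellow_can, faulty, good and the fingers below 0.2 N and linear speed of each of blue_can, yellow_can, faulty, good below 0.02 m/s and angular speed of each of blue_can, yellow_can, faulty, good below 0.2 rad/s); the robot touches nothing.
It fails at once if a canister is tipped (angle between any of blue_can_center, yellow_can_center's own z axis and vertical above 0.6 rad).
It fails at once if the tape roll is displaced by more than 25 mm (distance of tape_roll from where it was at the start of the episode above 0.025 m).
It fails at once if the drink bottle is displaced by more than 25 mm (distance of drink from where it was at the start of the episode above 0.025 m).
It fails at once if the tape dispenser is displaced by more than 25 mm (distance of dispenser from where it was at the start of the episode above 0.025 m).
It also fails if it takes over 131 s, if anything falls off the work surface, if the arm or the gripper's body presses on something with over 40 N, if the wrist force passes 120 N, or if a joint passes its speed limit or range.

### The arm

A 6-joint arm with a two-finger parallel gripper is mounted at the origin on the work surface. World frame = base frame: x ahead of the robot, y to its left, z up, the work surface at z = 0. Lengths are in mm, angles in rad, forces in N, time in s.
With the tool pointing down it reaches from about 275 to 750 mm from the base axis. Payload 10.2 kg.
Tool frame: the origin (TCP) lies at the very end of the fingers, on their centre line; the grasp point (between the pads) lies 19 mm behind it; x points along the fingers, y is the direction in which the jaws open and shut, and the axes are right-handed (so a half turn about x gives the same grasp; the last joint's range is limited). The gripper opens to 85 mm and grips with 20 to 120 N. Pads are 22 mm wide; open, the fingers measure 114 mm over their backs; the gripper's body (76 mm by 85 mm) begins 54 mm behind the grasp point. The pads swing forward as they close: fully open they stand 13 mm farther back than shut.
Start: joints at [0.928, 0.313, 1.498, -0, 1.331, -0.223], TCP at [213.991, 479.415, 231.294] pointing down, gripper open.
Joint ranges: [-2.94, 2.94], [-0.97, 2.17], [0.19, 2.56], [-1.23, 4.37], [0.02, 3.11], [-2.88, 2.88]. Speed limits (rad/s): [2.39, 2.39, 3.01, 3.14, 3.14, 3.14].

### API

Orientations are given as a unit quaternion [w, x, y, z].
In Python, from rig import ctrl, viewer, finish_job gives the robot as it stands.
- The arm moves only by the tool carry_out, never from a script. Its argument "targets" is a list of rows, each an object of numbers: "x", "y", "z": the shift along the world's x, y, z in m; "ax", "ay", "az": the turn, a rotation vector about the world's x, y, z in rad; "hand": the opening, from -1 (shut) to 1 (fully open). A call has 1 to 5 rows; each row is the pose to reach, as a shift and turn from the pose commanded when the call began; what a row does not reach only later rows make up. A row lasts 1/8 s, in which the tool goes at most 62.5 mm and 10.7 degrees, less where a joint would pass 70% of its speed; a pose out of reach is approached as far as the arm can. A call with a gripper value outside its range is refused whole. The fingers move at their own pace and stop on an object; "grip_force" is the grip in N (left out, the last holds). Time passes only in rows, so rows that repeat a pose let the fingers close. It gives the time, the measured TCP pose, the force and the opening at its end, in the units of the state.
- ctrl.sense(): the state, without advancing time (a new reading comes with each control period).
- viewer.capture(name): name is "scene" or "top"; returns the picture (400x640x3 uint8, blue, green, red); there is no depth.
- viewer.camera_info(name): a dict with "fx", "fy", "cx", "cy" (pixels), "R" (3x3) and "t" (3): a world point X has camera coordinates R X + t. Camera axes: x right, y down, z forward; pixel columns grow to the right and rows downward; lengths in mm; the calibration is good to about 2 mm. A picture is of the moment at which its call begins. camera_info takes no time and is no camera call.
- finish_job(): hands the job in, once; it reports no verdict.
The state is a dict: "time_s": time; "joints": joint angles; "dq": joint speeds; "tau": joint torques, N m; "eef_pos": TCP position; "ee_rot": TCP orientation; "force": force on the tool from outside, world axes, zero at the start; "wrist_torque": the same for the moment, N m; "grip_width": opening from 0.0 (shut) to 1.0 (fully open).
Only numpy, scipy, OpenCV 4.12 (cv2) and the standard library are available. Lean on these libraries where they do the work, as an engineer would, in place of code of your own. Each camera call takes 0.05 s, during which the arm holds its last target. There are 200 camera calls.

## Working session

There is one attempt and no reset: what is moved stays moved. The work goes in short steps, Python scripts to look and compute and a tool call to move; the robot and the scene stay as the last step left them, time stands still between calls to the robot, and variables do not carry over. Pictures are saved under pics/ and viewed, about 12 in all and at most 16, crops included, and the job is handed in when it is done.

Besides the shell and the picture viewer there is one more tool, called after "Request:" as a command line: name --argument value ..., lists and objects as JSON in quotes. carry_out: Moves the arm, as the interface text tells. Its arguments: {"type":"object","properties":{"targets":{"type":"array"},"grip_force":{"type":"number"}},"required":["targets"]}

```bash
mkdir -p pics; ls; python3 - <<'E'
from rig import ctrl, viewer
import cv2
for n in("scene","top"):
    cv2.imwrite(f"pics/{n}0.png",viewer.capture(n)); c=viewer.camera_info(n); print(n,c)
print(ctrl.sense())
E
```

```text
pics
scene {'fx': 509.1832027586845, 'fy': 509.1832027586845, 'cx': 323.81515821912984, 'cy': 191.88223781236712, 'R': array([[ 0.53916713,  0.84218377,  0.00503038],
       [ 0.66381386, -0.42128341, -0.61795748],
       [-0.51831455,  0.3365216 , -0.78619542]]), 't': array([-376.24098153, -295.8711138 , 2061.17612916])}
top {'fx': 382.7246339782741, 'fy': 382.7246339782741, 'cx': 317.3373244820474, 'cy': 195.30844032758384, 'R': array([[-0.01528854, -0.99949706, -0.0277828 ],
       [-0.98219742,  0.02021527, -0.18676072],
       [ 0.18722842,  0.0244329 , -0.9820125 ]]), 't': array([ 107.18860582,  563.69907423, 1041.87753631])}
{'time_s': 0.1, 'joints': array([ 9.27627457e-01,  3.13360585e-01,  1.49836051e+00, -3.33631842e-06,
        1.33099004e+00, -2.23390008e-01]), 'dq': array([-0.00097432,  0.0003729 , -0.00198705,  0.00045776, -0.00089707,
       -0.00082787]), 'tau': array([ 3.29701834e-03, -4.12896466e+01, -2.60140747e+01, -8.94516256e-05,
        2.98377679e-03,  7.25853579e-05]), 'eef_pos': array([213.83492746, 479.22853689, 230.80964969]), 'ee_rot': array([ 0.69142355,  0.14696726,  0.69175352, -0.14768603]), 'force': array([ 0.16883098,  0.23418189, -0.36163386]), 'wrist_torque': array([ 0.00547801,  0.01966176, -0.00460119]), 'grip_width': 1.0014129405624526}
```

View pics/scene0.png

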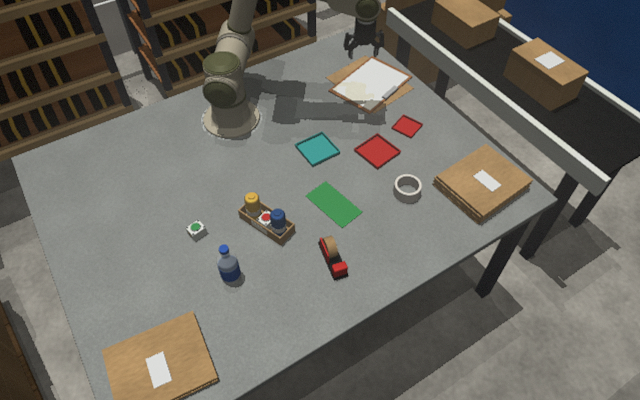

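View pics/top0.png

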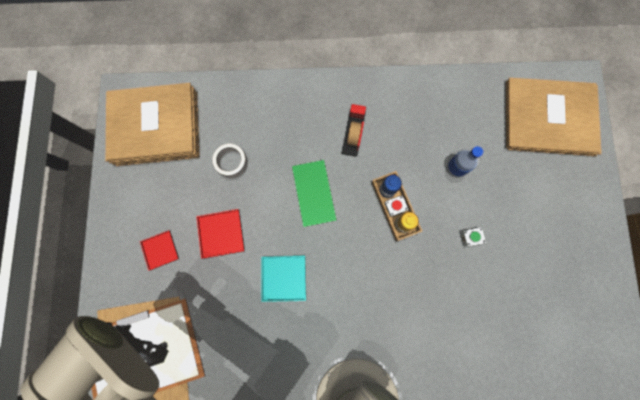

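```bash
cat > h.py <<'E'
import numpy as np, cv2
from rig import ctrl, viewer
I={n:viewer.camera_info(n) for n in("scene","top")}
def ray(n,p,z):
    c=I[n];d=c["R"].T@np.array([(p[0]-c["cx"])/c["fx"],(p[1]-c["cy"])/c["fy"],1.]);o=-c["R"].T@c["t"]
    return (o+d*(z-o[2])/d[2])[:2]
def proj(n,X):
    c=I[n];q=c["R"]@np.array(X,float)+c["t"];return np.array([c["fx"]*q[0]/q[2]+c["cx"],c["fy"]*q[1]/q[2]+c["cy"]])
COL=dict(red=[(0,130,90),(8,255,255)],green=[(45,100,60),(80,255,255)],blue=[(105,110,50),(125,255,255)],yellow=[(18,130,110),(32,255,255)])
def blobs(img,col,amin=25):
    h=cv2.cvtColor(img,cv2.COLOR_BGR2HSV);m=cv2.inRange(h,*COL[col])
    if col=="red": m|=cv2.inRange(h,(172,130,90),(180,255,255))
    cs,_=cv2.findContours(m,cv2.RETR_EXTERNAL,cv2.CHAIN_APPROX_NONE)
    return [c for c in cs if cv2.contourArea(c)>=amin]
E
python3 - <<'E'
from h import *
np.set_printoptions(precision=1,suppress=True)
for n in("scene","top"):
    im=cv2.imread(f"pics/{n}0.png")
    for col in COL:
        for c in blobs(im,col):
            M=cv2.moments(c);p=(M["m10"]/M["m00"],M["m01"]/M["m00"])
            b=cv2.boundingRect(c)
            print(n,col,cv2.contourArea(c),np.array(p),b,"z0",ray(n,p,0),"z40",ray(n,p,40),"z114",ray(n,p,114))
            if n=="top" and cv2.contourArea(c)>300:
                w=np.array([ray(n,q[0],3) for q in c],np.float32); print("   rect",cv2.minAreaRect(w))
s=cv2.imread("pics/scene0.png")[180:300,170:330];t=cv2.imread("pics/top0.png")[140:260,340:500]
cv2.imwrite("pics/c0.png",np.hstack([cv2.resize(s,(400,300),interpolation=2),cv2.resize(t,(400,300),interpolation=2)]))
E
```

```text
scene red 97.0 [338.9 266.4] (332, 261, 15, 12) z0 [802.3  -9. ] z40 [820.8 -22.7] z114 [855. -48.]
scene red 31.0 [324.4 246.8] (320, 238, 10, 19) z0 [714.7  -8.6] z40 [735.6 -22.3] z114 [774.3 -47.6]
scene red 31.5 [265.6 216.6] (262, 214, 8, 6) z0 [ 502.2 -113.9] z40 [ 529.  -124.7] z114 [ 578.7 -144.6]
scene red 715.0 [377.1 150.5] (355, 134, 45, 34) z0 [458.  396.6] z40 [486.1 371.7] z114 [538.  325.5]
scene red 318.0 [406.8 126.1] (392, 115, 30, 22) z0 [414.2 576.5] z40 [443.5 546.6] z114 [497.7 491.2]
scene green 31.0 [195.  226.4] (191, 224, 9, 6) z0 [ 409.4 -336.6] z40 [ 438.8 -341.2] z114 [ 493.2 -349.6]
scene green 1130.0 [333.7 204.1] (306, 182, 56, 46) z0 [583.5 114.7] z40 [608.1  97.6] z114 [653.5  65.9]
scene blue 128.5 [230.7 275.3] (220, 266, 20, 16) z0 [ 644.1 -317.4] z40 [ 667.  -322.5] z114 [ 709.3 -332. ]
scene blue 55.0 [223.2 248.8] (219, 245, 9, 9) z0 [ 541.7 -294.6] z40 [ 567.5 -300.4] z114 [ 615.1 -311. ]
scene blue 96.5 [277.  214.1] (271, 209, 14, 11) z0 [513.9 -75.5] z40 [540.4 -87.4] z114 [ 589.4 -109.3]
scene blue 8294.5 [589.4  37.3] (504, 0, 136, 111)
[... 950 characters left out ...]
445.4 -359.5] z40 [ 442.4 -344.4] z114 [ 436.8 -316.2]
top green 1894.0 [313.5 193. ] (293, 160, 43, 66) z0 [583.2 109.9] z40 [575.3 108.5] z114 [560.7 105.9]
   rect ((584.461181640625, 109.95116424560547), (187.7710418701172, 97.74703216552734), 10.268020629882812)
top blue 194.5 [392.1 183.2] (384, 175, 17, 18) z0 [ 608.5 -127.3] z40 [ 599.7 -120.4] z114 [ 583.5 -107.4]
top blue 100.5 [455.5 168.8] (449, 159, 19, 17) z0 [ 648.7 -319.9] z40 [ 638.5 -306.1] z114 [ 619.7 -280.6]
top blue 84.0 [476.7 151.6] (471, 146, 12, 12) z0 [ 701.1 -388.3] z40 [ 689.1 -372.1] z114 [ 666.8 -342.1]
top yellow 237.5 [409.  220.7] (400, 211, 18, 20) z0 [ 494.1 -171.1] z40 [ 489.4 -162.6] z114 [ 480.6 -146.8]
```

View pics/c0.png

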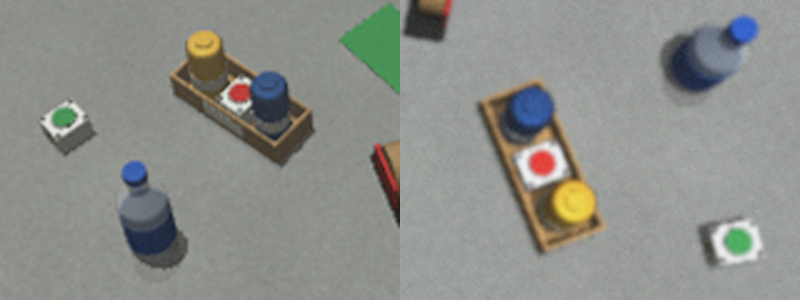

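```bash
cat >> h.py <<'E'
from scipy.spatial.transform import Rotation as Ro
def rot(s): q=s["ee_rot"]; return Ro.from_quat([q[1],q[2],q[3],q[0]])
def go(x,y,z,jaw=None):
    "shift (m) and turn needed for TCP (mm) and jaw angle (rad, mod pi), tool straight down"
    s=ctrl.sense();R=rot(s);yv=R.apply([0,1,0]);a=np.arctan2(yv[1],yv[0])
    d=(np.array([x,y,z])-s["eef_pos"])/1000
    t=a if jaw is None else a+((jaw-a+np.pi/2)%np.pi-np.pi/2)
    Y=np.array([np.cos(t),np.sin(t),0]);X=np.array([0,0,-1.]);T=Ro.from_matrix(np.c_[X,Y,np.cross(X,Y)])
    print("shift",d.round(4),"turn",(T*R.inv()).as_rotvec().round(3),"jaw now",round(a,3),"j",s["joints"].round(2),"t",s["time_s"])
E
python3 - <<'E'
from h import *
np.set_printoptions(precision=1,suppress=True)
im=cv2.imread("pics/top0.png");h=cv2.cvtColor(im,cv2.COLOR_BGR2HSV)
print("brown px",h[190,379],h[183,378],h[215,387],"gray",h[240,350],"white",h[205,404])
m=cv2.inRange(h,(5,60,40),(19,255,255));m[:,:365]=0;m[:,430:]=0;m[:165]=0;m[250:]=0
c=np.vstack(cv2.findContours(m,cv2.RETR_EXTERNAL,cv2.CHAIN_APPROX_NONE)[0])
for z in(45,):
    r=cv2.minAreaRect(np.array([ray("top",q[0],z) for q in c],np.float32));print("carton",r)
for n,(x0,y0,x1,y1) in dict(top=(460,225,490,250),scene=(184,216,208,240)).items():
    im=cv2.imread(f"pics/{n}0.png");h=cv2.cvtColor(im,cv2.COLOR_BGR2HSV)
    m=cv2.inRange(h,(0,0,175),(180,60,255))|cv2.inRange(h,*COL["green"]);k=np.zeros_like(m);k[y0:y1,x0:x1]=m[y0:y1,x0:x1]
    c=np.vstack(cv2.findContours(k,cv2.RETR_EXTERNAL,cv2.CHAIN_APPROX_NONE)[0])
    r=cv2.minAreaRect(np.array([ray(n,q[0],36) for q in c],np.float32));print(n,"good",r,len(c))
# faulty block & project check
for n,p in(("top",(396.4,204.9)),("scene",(265.6,216.6))): print("faulty",ray(n,p,44))
for c0 in((585,-107),(481,-147)):
  print([proj(n,(*c0,z)) for n in("top","scene") for z in(114,)])
R=rot(ctrl.sense());print(R.as_matrix())
E
python3 - <<'E'
import cv2,numpy as np
t=cv2.imread("pics/top0.png")
a=cv2.resize(t[170:245,365:440],(400,400),interpolation=2);b=cv2.resize(t[220:255,455:495],(400,350),interpolation=2)
cv2.imwrite("pics/c1.png",np.hstack([a,np.vstack([b,np.zeros((50,400,3),np.uint8)])]))
E
```

```text
brown px [15 68 98] [ 16 109 108] [ 17 121 133] gray [ 70  10 156] white [ 90   1 238]
carton ((534.2738647460938, -127.6906509399414), (189.12442016601562, 82.214599609375), 20.05198860168457)
top good ((441.1375427246094, -346.0953369140625), (46.14165496826172, 53.289146423339844), 13.65361213684082) 57
scene good ((437.8857116699219, -341.73297119140625), (42.88783264160156, 47.50288009643555), 11.644535064697266) 48
faulty [ 534.9 -128.6]
faulty [ 531.7 -125.9]
[array([391.9, 182.6]), array([276.9, 212.8])]
[array([409.1, 220.5]), array([250.7, 196.4])]
[[-0.   0.4  0.9]
 [-0.   0.9 -0.4]
 [-1.  -0.  -0. ]]
```

View pics/c1.png

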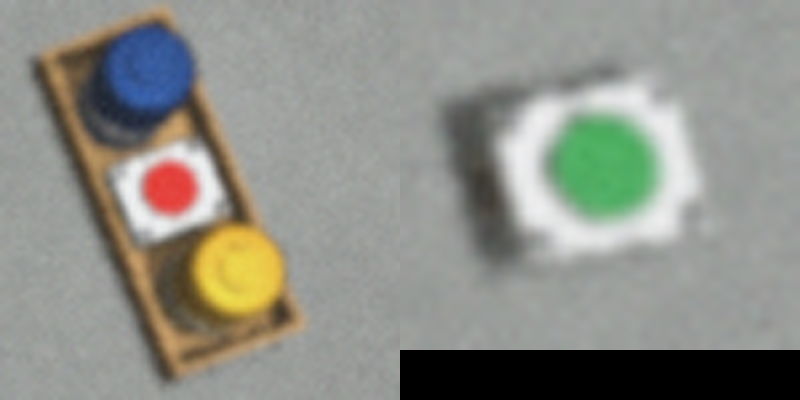

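Estimates: carton centre is about (534,-127.5), yaw 0.355. Blue is at (585.5,-108) and yellow at (481.5,-147). The mat is at (584.5,110) with yaw 0.18, the tray at (466,387), and the good block at (440,-344) with yaw about 0.23. Moving to blue first.

```bash
python3 -c "
from h import *
go(585.5,-108,170,1.926)"
```

```text
shift [ 0.3717 -0.5872 -0.0608] turn [ 0.001 -0.     0.775] jaw now 1.151 j [ 0.93  0.31  1.5  -0.    1.33 -0.22] t 0.1
```

Request:
carry_out --targets '[{"x":0.2,"y":-0.3,"z":0,"az":0.4,"hand":1},{"x":0.2,"y":-0.3,"z":0,"az":0.4,"hand":1},{"x":0.2,"y":-0.3,"z":0,"az":0.4,"hand":1},{"x":0.372,"y":-0.587,"z":0,"az":0.775,"hand":1},{"x":0.372,"y":-0.587,"z":0,"az":0.775,"hand":1}]' --grip_force 40

```text
invalid input at $.targets[0]: expected keys x, y, z, ax, ay, az, hand
```

```bash
python3 -c "
from h import *
go(585.5,-108,170,1.926)"
```

```text
shift [ 0.3717 -0.5872 -0.0608] turn [ 0.001 -0.     0.775] jaw now 1.151 j [ 0.93  0.31  1.5  -0.    1.33 -0.22] t 0.1
```

Request:
carry_out --targets '[{"x":0.372,"y":-0.587,"z":0,"ax":0,"ay":0,"az":0.775,"hand":1},{"x":0.372,"y":-0.587,"z":0,"ax":0,"ay":0,"az":0.775,"hand":1},{"x":0.372,"y":-0.587,"z":0,"ax":0,"ay":0,"az":0.775,"hand":1},{"x":0.372,"y":-0.587,"z":0,"ax":0,"ay":0,"az":0.775,"hand":1},{"x":0.372,"y":-0.587,"z":0,"ax":0,"ay":0,"az":0.775,"hand":1}]' --grip_force 40

```text
time_s: 0.72
eef_pos: [364.2, 244.9, 231.4]
ee_rot: [0.696, -0.126, 0.696, 0.127]
force: [2.0, 0.5, 0.2]
grip_width: 0.995
```

```bash
python3 -c "
from h import *
go(585.5,-108,170,1.926)"
```

```text
shift [ 0.2213 -0.3529 -0.0614] turn [-0.    -0.    -0.005] jaw now 1.931 j [ 0.32  0.12  1.74  0.    1.28 -1.61] t 0.725
```

Request:
carry_out --targets '[{"x":0.221,"y":-0.353,"z":0,"ax":0,"ay":0,"az":0,"hand":1},{"x":0.221,"y":-0.353,"z":0,"ax":0,"ay":0,"az":0,"hand":1},{"x":0.221,"y":-0.353,"z":0,"ax":0,"ay":0,"az":0,"hand":1},{"x":0.221,"y":-0.353,"z":0,"ax":0,"ay":0,"az":0,"hand":1},{"x":0.221,"y":-0.353,"z":0,"ax":0,"ay":0,"az":0,"hand":1}]'

```text
time_s: 1.35
eef_pos: [530.3, -20.5, 231.3]
ee_rot: [0.696, -0.124, 0.696, 0.125]
force: [-0.2, 0.9, 0.2]
grip_width: 0.995
```

```bash
python3 -c "
from h import *
go(585.5,-108,170,1.926)"
```

```text
shift [ 0.0552 -0.0875 -0.0613] turn [-0.    -0.     0.001] jaw now 1.925 j [-0.26  0.33  1.48  0.    1.34 -2.18] t 1.35
```

Request:
carry_out --targets '[{"x":0.055,"y":-0.0875,"z":-0.02,"ax":0,"ay":0,"az":0,"hand":1},{"x":0.055,"y":-0.0875,"z":-0.061,"ax":0,"ay":0,"az":0,"hand":1},{"x":0.055,"y":-0.0875,"z":-0.09,"ax":0,"ay":0,"az":0,"hand":1},{"x":0.055,"y":-0.0875,"z":-0.09,"ax":0,"ay":0,"az":0,"hand":1}]'

```text
time_s: 1.85
eef_pos: [583.4, -105.9, 139.1]
ee_rot: [0.694, -0.123, 0.698, 0.125]
force: [0.2, 0.6, 0.4]
grip_width: 1.003
```

```bash
python3 -c "
from h import *
go(585.5,-108,61,1.926)
cv2.imwrite('pics/a1.png',np.vstack([cv2.resize(viewer.capture('scene')[150:260,200:340],(700,300)),cv2.resize(viewer.capture('top')[140:250,330:470],(700,300))]))"
```

```text
shift [ 0.0021 -0.0021 -0.0781] turn [-0.002 -0.005  0.001] jaw now 1.925 j [-0.38  0.54  1.4   0.    1.2  -2.3 ] t 1.85
```

View pics/a1.png

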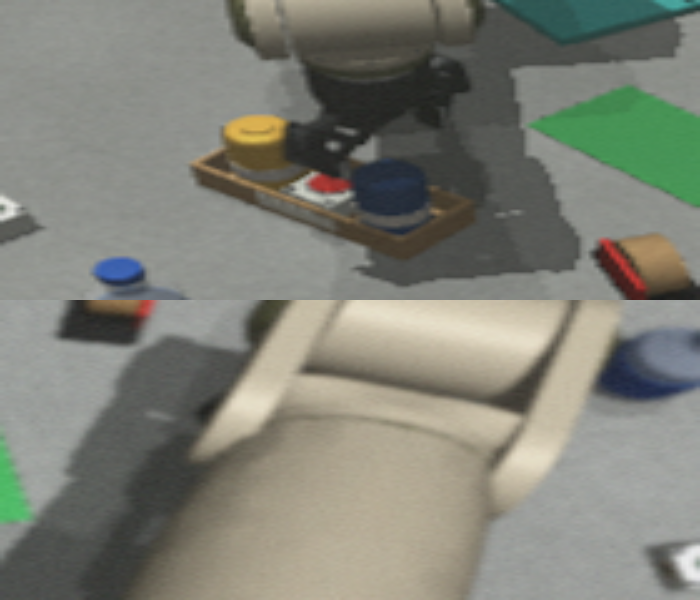

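The left fingertip shows at scene pixel (268,210), which matches a gripper straddling the blue can. Descending.

Request:
carry_out --targets '[{"x":0,"y":0,"z":-0.04,"ax":0,"ay":0,"az":0,"hand":1},{"x":0,"y":0,"z":-0.078,"ax":0,"ay":0,"az":0,"hand":1},{"x":0,"y":0,"z":-0.078,"ax":0,"ay":0,"az":0,"hand":1},{"x":0,"y":0,"z":-0.078,"ax":0,"ay":0,"az":0,"hand":1}]'

```text
time_s: 2.45
eef_pos: [585.8, -106.3, 66.2]
ee_rot: [0.697, -0.125, 0.695, 0.124]
force: [1.3, 0.5, 0.9]
grip_width: 1.002
```

```bash
python3 -c "
from h import *
go(585.5,-108,61,1.926);print(ctrl.sense()['force'])"
```

```text
shift [-0.0003 -0.0017 -0.0052] turn [0.001 0.004 0.   ] jaw now 1.926 j [-0.38  0.63  1.47  0.    1.04 -2.3 ] t 2.45
[1.25202979 0.45202137 0.87105615]
```

Request:
carry_out --targets '[{"x":0,"y":-0.001,"z":-0.004,"ax":0,"ay":0,"az":0,"hand":-1},{"x":0,"y":-0.001,"z":-0.004,"ax":0,"ay":0,"az":0,"hand":-1},{"x":0,"y":-0.001,"z":-0.004,"ax":0,"ay":0,"az":0,"hand":-1},{"x":0,"y":-0.001,"z":-0.004,"ax":0,"ay":0,"az":0,"hand":-1},{"x":0,"y":-0.001,"z":-0.004,"ax":0,"ay":0,"az":0,"hand":-1}]'

```text
time_s: 3.08
eef_pos: [585.1, -107.4, 60.3]
ee_rot: [0.697, -0.125, 0.696, 0.124]
force: [-0.0, -0.3, 6.2]
grip_width: 0.58
```

```bash
python3 -c "
from h import *
for i in range(1): s=ctrl.sense();print(s['eef_pos'],s['force'],s['grip_width'])
go(585.5,-108,61,1.926)
go(629,118,60,1.926)"
```

```text
[ 585.06775226 -107.35361835   60.30979771] [-0.03168997 -0.26301705  6.19388558] 0.5804743873990514
shift [ 0.0004 -0.0006  0.0007] turn [0.001 0.001 0.001] jaw now 1.925 j [-0.38  0.64  1.47 -0.    1.03 -2.3 ] t 3.075
shift [ 0.0439  0.2254 -0.0003] turn [0.001 0.001 0.001] jaw now 1.925 j [-0.38  0.64  1.47 -0.    1.03 -2.3 ] t 3.075
```

Request:
carry_out --targets '[{"x":0,"y":0,"z":0.03,"ax":0,"ay":0,"az":0,"hand":-1},{"x":0,"y":0,"z":0.065,"ax":0,"ay":0,"az":0,"hand":-1},{"x":0.0,"y":0.03,"z":0.08,"ax":0,"ay":0,"az":0,"hand":-1},{"x":0.015,"y":0.075,"z":0.08,"ax":0,"ay":0,"az":0,"hand":-1},{"x":0.025,"y":0.125,"z":0.08,"ax":0,"ay":0,"az":0,"hand":-1}]'

```text
time_s: 3.7
eef_pos: [609.6, 19.0, 139.2]
ee_rot: [0.696, -0.124, 0.696, 0.124]
force: [0.5, -0.0, -2.8]
grip_width: 0.582
```

```bash
python3 -c "
from h import *
s=ctrl.sense();print(s['eef_pos'],s['force'],s['grip_width'])
go(629,118,140,1.926)"
```

```text
[609.61355129  19.04337339 139.18679402] [ 0.51284535 -0.04221927 -2.7851974 ] 0.5818881979612114
shift [0.0194 0.099  0.0008] turn [-0.    -0.001  0.002] jaw now 1.924 j [-0.16  0.58  1.35  0.    1.22 -2.08] t 3.7
```

Request:
carry_out --targets '[{"x":0.01,"y":0.055,"z":0,"ax":0,"ay":0,"az":0,"hand":-1},{"x":0.0194,"y":0.099,"z":0,"ax":0,"ay":0,"az":0,"hand":-1},{"x":0.0194,"y":0.099,"z":-0.03,"ax":0,"ay":0,"az":0,"hand":-1},{"x":0.0194,"y":0.099,"z":-0.06,"ax":0,"ay":0,"az":0,"hand":-1},{"x":0.0194,"y":0.099,"z":-0.075,"ax":0,"ay":0,"az":0,"hand":-1}]'

```text
time_s: 4.32
eef_pos: [628.0, 117.1, 62.4]
ee_rot: [0.695, -0.124, 0.697, 0.125]
force: [-0.5, 0.4, -2.9]
grip_width: 0.579
```

```bash
python3 -c "
from h import *
s=ctrl.sense();print(s['eef_pos'],s['force'],s['grip_width'])
go(629,118,60,1.926)"
```

```text
[627.9773345  117.06093612  62.40020338] [-0.53817915  0.38821159 -2.91075839] 0.5785825796623121
shift [ 0.001   0.0009 -0.0024] turn [-0.    -0.003  0.001] jaw now 1.925 j [ 0.    0.72  1.31  0.    1.11 -1.92] t 4.325
```

Request:
carry_out --targets '[{"x":0,"y":0,"z":-0.003,"ax":0,"ay":0,"az":0,"hand":-1},{"x":0,"y":0,"z":-0.003,"ax":0,"ay":0,"az":0,"hand":-1}]'

```text
time_s: 4.58
eef_pos: [629.4, 116.8, 62.3]
ee_rot: [0.696, -0.125, 0.696, 0.124]
force: [0.2, -0.0, -2.3]
grip_width: 0.576
```

```bash
python3 -c "
from h import *
s=ctrl.sense();print(s['eef_pos'],s['force'],s['grip_width'])"
```

```text
[629.43924169 116.83763448  62.32702707] [ 0.21107591 -0.03567313 -2.31045807] 0.5762416096314644
```

Request:
carry_out --targets '[{"x":0,"y":0,"z":-0.002,"ax":0,"ay":0,"az":0,"hand":-1},{"x":0,"y":0,"z":-0.002,"ax":0,"ay":0,"az":0,"hand":-1}]'

```text
time_s: 4.82
eef_pos: [629.2, 116.9, 59.9]
ee_rot: [0.696, -0.125, 0.696, 0.125]
force: [1.0, -0.8, -1.3]
grip_width: 0.58
```

```bash
python3 -c "
from h import *
s=ctrl.sense();print(s['eef_pos'],s['force'],s['grip_width'])"
```

```text
[629.15619438 116.88837804  59.94769553] [ 1.04591648 -0.8117522  -1.29023919] 0.5798060831002261
```

Request:
carry_out --targets '[{"x":0,"y":0,"z":0,"ax":0,"ay":0,"az":0,"hand":1},{"x":0,"y":0,"z":0,"ax":0,"ay":0,"az":0,"hand":1},{"x":0,"y":0,"z":0,"ax":0,"ay":0,"az":0,"hand":1},{"x":0,"y":0,"z":0,"ax":0,"ay":0,"az":0,"hand":1},{"x":0,"y":0,"z":0.03,"ax":0,"ay":0,"az":0,"hand":1}]'

```text
time_s: 5.45
eef_pos: [627.8, 116.9, 87.8]
ee_rot: [0.694, -0.124, 0.698, 0.125]
force: [0.4, -0.6, 0.6]
grip_width: 0.999
```

Request:
carry_out --targets '[{"x":0,"y":0,"z":0.04,"ax":0,"ay":0,"az":0,"hand":1},{"x":0,"y":0,"z":0.08,"ax":0,"ay":0,"az":0,"hand":1},{"x":-0.03,"y":-0.05,"z":0.08,"ax":0,"ay":0,"az":0,"hand":1},{"x":-0.06,"y":-0.1,"z":0.08,"ax":0,"ay":0,"az":0,"hand":1},{"x":-0.09,"y":-0.15,"z":0.08,"ax":0,"ay":0,"az":0,"hand":1}]'

```text
time_s: 6.08
eef_pos: [537.9, -34.4, 169.6]
ee_rot: [0.696, -0.125, 0.696, 0.125]
force: [0.8, -1.2, 0.2]
grip_width: 0.997
```

```bash
python3 -c "
from h import *
s=ctrl.sense();print(s['eef_pos'],s['force'],s['grip_width'])
go(481.5,-147,61,1.926)"
```

```text
[537.89818799 -34.36642978 169.6429663 ] [ 0.84795516 -1.22372703  0.24587842] 0.9974220869165673
shift [-0.0564 -0.1126 -0.1086] turn [0. 0. 0.] jaw now 1.926 j [-0.28  0.4   1.55 -0.    1.2  -2.21] t 6.075
```

Request:
carry_out --targets '[{"x":-0.03,"y":-0.055,"z":0,"ax":0,"ay":0,"az":0,"hand":1},{"x":-0.056,"y":-0.1125,"z":0,"ax":0,"ay":0,"az":0,"hand":1},{"x":-0.056,"y":-0.1125,"z":-0.02,"ax":0,"ay":0,"az":0,"hand":1},{"x":-0.056,"y":-0.1125,"z":-0.06,"ax":0,"ay":0,"az":0,"hand":1},{"x":-0.056,"y":-0.1125,"z":-0.1,"ax":0,"ay":0,"az":0,"hand":1}]'

```text
time_s: 6.7
eef_pos: [483.0, -145.9, 68.7]
ee_rot: [0.696, -0.125, 0.696, 0.124]
force: [-0.1, -0.4, 0.3]
grip_width: 1.002
```

```bash
python3 -c "
from h import *
s=ctrl.sense();print(s['eef_pos'],s['force'],s['grip_width'])
go(481.5,-147,61,1.926)"
```

```text
[ 483.04599908 -145.91009309   68.73658404] [-0.14958039 -0.36759241  0.30953648] 1.0023715408577325
shift [-0.0015 -0.0011 -0.0077] turn [0.001 0.001 0.002] jaw now 1.924 j [-0.53  0.46  1.75  0.    0.93 -2.45] t 6.7
```

Request:
carry_out --targets '[{"x":-0.001,"y":-0.001,"z":-0.008,"ax":0,"ay":0,"az":0,"hand":1},{"x":-0.001,"y":-0.001,"z":-0.008,"ax":0,"ay":0,"az":0,"hand":-1},{"x":-0.001,"y":-0.001,"z":-0.008,"ax":0,"ay":0,"az":0,"hand":-1},{"x":-0.001,"y":-0.001,"z":-0.008,"ax":0,"ay":0,"az":0,"hand":-1},{"x":-0.001,"y":-0.001,"z":-0.008,"ax":0,"ay":0,"az":0,"hand":-1}]'

```text
time_s: 7.32
eef_pos: [482.9, -147.1, 63.1]
ee_rot: [0.697, -0.125, 0.695, 0.124]
force: [-1.2, 0.1, 7.2]
grip_width: 0.578
```

```bash
python3 -c "
from h import *
s=ctrl.sense();print(s['eef_pos'],s['force'],s['grip_width'])
go(540,102,61,1.926)"
```

```text
[ 482.90849091 -147.07757031   63.13755183] [-1.19541983  0.14987775  7.17864862] 0.5778201383834707
shift [ 0.0571  0.2491 -0.0021] turn [0.002 0.003 0.001] jaw now 1.925 j [-0.53  0.47  1.76  0.    0.91 -2.45] t 7.325
```

Request:
carry_out --targets '[{"x":0,"y":0,"z":0.03,"ax":0,"ay":0,"az":0,"hand":-1},{"x":0,"y":0,"z":0.065,"ax":0,"ay":0,"az":0,"hand":-1},{"x":0.008,"y":0.035,"z":0.08,"ax":0,"ay":0,"az":0,"hand":-1},{"x":0.02,"y":0.085,"z":0.08,"ax":0,"ay":0,"az":0,"hand":-1},{"x":0.032,"y":0.14,"z":0.08,"ax":0,"ay":0,"az":0,"hand":-1}]'

```text
time_s: 7.95
eef_pos: [514.3, -5.3, 142.2]
ee_rot: [0.696, -0.124, 0.696, 0.124]
force: [1.7, -0.2, -2.1]
grip_width: 0.575
```

Request:
carry_out --targets '[{"x":0.013,"y":0.055,"z":0,"ax":0,"ay":0,"az":0,"hand":-1},{"x":0.025,"y":0.109,"z":0,"ax":0,"ay":0,"az":0,"hand":-1},{"x":0.025,"y":0.109,"z":-0.03,"ax":0,"ay":0,"az":0,"hand":-1},{"x":0.025,"y":0.109,"z":-0.06,"ax":0,"ay":0,"az":0,"hand":-1},{"x":0.025,"y":0.109,"z":-0.075,"ax":0,"ay":0,"az":0,"hand":-1}]'

```text
time_s: 8.57
eef_pos: [538.4, 102.6, 65.4]
ee_rot: [0.695, -0.125, 0.697, 0.125]
force: [0.6, -0.1, -2.4]
grip_width: 0.575
```

Request:
carry_out --targets '[{"x":0,"y":0,"z":-0.003,"ax":0,"ay":0,"az":0,"hand":-1},{"x":0,"y":0,"z":-0.003,"ax":0,"ay":0,"az":0,"hand":-1}]'

```text
time_s: 8.82
eef_pos: [539.5, 102.3, 64.4]
ee_rot: [0.697, -0.125, 0.696, 0.124]
force: [-0.2, 1.0, -2.9]
grip_width: 0.577
```

```bash
python3 -c "
from h import *
s=ctrl.sense();print(s['eef_pos'],s['force'],s['grip_width'])
go(540,102,61,1.926)"
```

```text
[539.52138686 102.26343483  64.37961704] [-0.16406779  0.97798331 -2.93087361] 0.5767706508553204
shift [ 0.0005 -0.0003 -0.0034] turn [0.    0.001 0.001] jaw now 1.925 j [-0.03  0.55  1.62 -0.    0.97 -1.95] t 8.825
```

Request:
carry_out --targets '[{"x":0,"y":0,"z":-0.0025,"ax":0,"ay":0,"az":0,"hand":-1},{"x":0,"y":0,"z":-0.0025,"ax":0,"ay":0,"az":0,"hand":-1},{"x":0,"y":0,"z":-0.0025,"ax":0,"ay":0,"az":0,"hand":-1}]'

```text
time_s: 9.2
eef_pos: [539.8, 102.3, 62.1]
ee_rot: [0.697, -0.125, 0.695, 0.124]
force: [-0.7, -0.2, 6.5]
grip_width: 0.573
```

Request:
carry_out --targets '[{"x":0,"y":0,"z":0,"ax":0,"ay":0,"az":0,"hand":1},{"x":0,"y":0,"z":0,"ax":0,"ay":0,"az":0,"hand":1},{"x":0,"y":0,"z":0,"ax":0,"ay":0,"az":0,"hand":1},{"x":0,"y":0,"z":0,"ax":0,"ay":0,"az":0,"hand":1},{"x":0,"y":0,"z":0.03,"ax":0,"ay":0,"az":0,"hand":1}]'

```text
time_s: 9.82
eef_pos: [537.8, 102.4, 89.6]
ee_rot: [0.695, -0.124, 0.698, 0.125]
force: [0.5, -1.0, -1.1]
grip_width: 0.998
```

Request:
carry_out --targets '[{"x":0,"y":0,"z":0.04,"ax":0,"ay":0,"az":0,"hand":1},{"x":0,"y":0,"z":0.08,"ax":0,"ay":0,"az":0,"hand":1},{"x":0,"y":0,"z":0.08,"ax":0,"ay":0,"az":0,"hand":1}]'

```text
time_s: 10.2
eef_pos: [540.2, 102.4, 173.8]
ee_rot: [0.698, -0.125, 0.694, 0.124]
force: [0.1, -0.1, 0.1]
grip_width: 1.0
```

```bash
python3 -c "
from h import *
s=ctrl.sense();print(s['eef_pos'],s['force'],s['grip_width'])
go(534,-127.5,120,.355)
im=viewer.capture('scene');cv2.imwrite('pics/s2.png',im)
cv2.imwrite('pics/a2.png',cv2.resize(im[140:290,180:400],(800,545)))"
```

```text
[540.24107787 102.44820803 173.80200684] [ 0.07490354 -0.0510798   0.05590568] 1.0003779439645837
shift [-0.0062 -0.2299 -0.0538] turn [ 0.005  0.004 -1.57 ] jaw now 1.925 j [-0.03  0.41  1.51  0.    1.21 -1.95] t 10.2
```

View pics/a2.png

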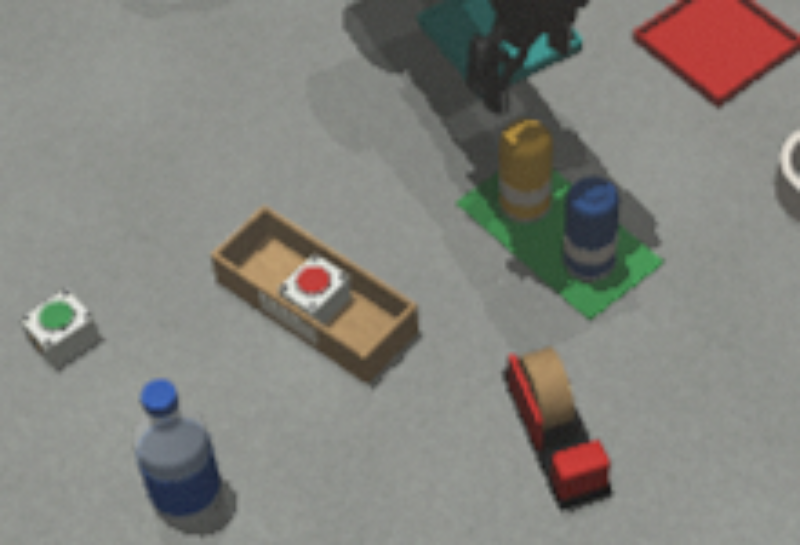

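Both canisters stand upright on the mat and the faulty block is undisturbed in the carton. Next is the faulty block, with the jaws along the carton's x.

Request:
carry_out --targets '[{"x":-0.006,"y":-0.23,"z":0,"ax":0,"ay":0,"az":-1.57,"hand":1},{"x":-0.006,"y":-0.23,"z":0,"ax":0,"ay":0,"az":-1.57,"hand":1},{"x":-0.006,"y":-0.23,"z":0,"ax":0,"ay":0,"az":-1.57,"hand":1},{"x":-0.006,"y":-0.23,"z":0,"ax":0,"ay":0,"az":-1.57,"hand":1},{"x":-0.006,"y":-0.23,"z":0,"ax":0,"ay":0,"az":-1.57,"hand":1}]'

```text
time_s: 10.88
eef_pos: [532.1, -130.2, 169.2]
ee_rot: [0.675, 0.207, 0.677, -0.207]
force: [-0.0, 0.1, -0.1]
grip_width: 0.997
```

```bash
python3 -c "
from h import *
go(534,-127.5,70,.355)
im=cv2.imread('pics/s2.png')
for c in blobs(im,'red',15):
    M=cv2.moments(c);p=(M['m10']/M['m00'],M['m01']/M['m00']);print(np.array(p),ray('scene',p,44))
"
```

```text
shift [ 0.0019  0.0027 -0.0992] turn [-0.002 -0.002 -0.622] jaw now 0.977 j [-0.45  0.42  1.52 -0.    1.21 -1.43] t 10.875
[338.86734694 266.45918367] [822.56535334 -24.24225855]
[324.38172043 246.83870968] [737.71308309 -23.64133625]
[265.62962963 216.58201058] [ 531.7193252  -125.76673023]
[377.27191781 150.50684932] [489.13585219 369.87940216]
[406.79322917 126.01510417] [446.1785884  543.63354462]
```

Request:
carry_out --targets '[{"x":0.002,"y":0.003,"z":-0.02,"ax":0,"ay":0,"az":-0.622,"hand":1},{"x":0.002,"y":0.003,"z":-0.05,"ax":0,"ay":0,"az":-0.622,"hand":1},{"x":0.002,"y":0.003,"z":-0.08,"ax":0,"ay":0,"az":-0.622,"hand":1},{"x":0.002,"y":0.003,"z":-0.099,"ax":0,"ay":0,"az":-0.622,"hand":1},{"x":0.002,"y":0.003,"z":-0.099,"ax":0,"ay":0,"az":-0.622,"hand":1}]'

```text
time_s: 11.5
eef_pos: [533.6, -124.0, 69.7]
ee_rot: [0.581, 0.4, 0.584, -0.401]
force: [-1.3, -0.3, -0.9]
grip_width: 0.999
```

```bash
python3 -c "
from h import *
go(533.5,-127.5,10,.355)
im=viewer.capture('scene');cv2.imwrite('pics/a3.png',cv2.resize(im[160:260,200:340],(700,500)))
"
```

```text
shift [-0.0001 -0.0035 -0.0597] turn [-0.002 -0.004 -0.011] jaw now 0.366 j [-0.44  0.54  1.61  0.    0.99 -0.81] t 11.5
```

View pics/a3.png

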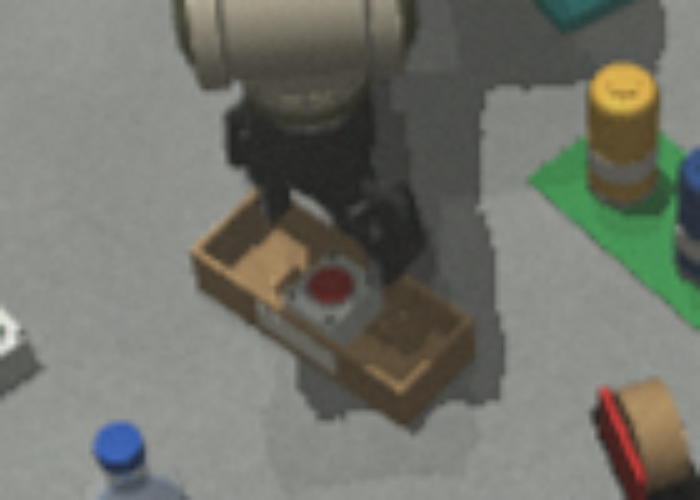

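Request:
carry_out --targets '[{"x":0,"y":-0.003,"z":-0.025,"ax":0,"ay":0,"az":-0.01,"hand":1},{"x":0,"y":-0.003,"z":-0.05,"ax":0,"ay":0,"az":-0.01,"hand":1},{"x":0,"y":-0.003,"z":-0.058,"ax":0,"ay":0,"az":-0.01,"hand":1},{"x":0,"y":-0.003,"z":-0.058,"ax":0,"ay":0,"az":-0.01,"hand":1}]'

```text
time_s: 12.05
eef_pos: [535.2, -127.7, 14.4]
ee_rot: [0.581, 0.404, 0.581, -0.404]
force: [0.1, -0.6, 0.4]
grip_width: 1.001
```

```bash
python3 -c "
from h import *
go(533.5,-127.5,10.5,.355);print(ctrl.sense()['force'])
"
```

```text
shift [-0.0017  0.0002 -0.0039] turn [ 0.     0.    -0.001] jaw now 0.356 j [-0.45  0.63  1.64  0.    0.87 -0.8 ] t 12.05
[ 0.10637179 -0.55338137  0.44197136]
```

Request:
carry_out --targets '[{"x":0,"y":0,"z":-0.003,"ax":0,"ay":0,"az":0,"hand":-1},{"x":0,"y":0,"z":-0.003,"ax":0,"ay":0,"az":0,"hand":-1},{"x":0,"y":0,"z":-0.003,"ax":0,"ay":0,"az":0,"hand":-1},{"x":0,"y":0,"z":-0.003,"ax":0,"ay":0,"az":0,"hand":-1},{"x":0,"y":0,"z":-0.003,"ax":0,"ay":0,"az":0,"hand":-1}]'

```text
time_s: 12.68
eef_pos: [535.3, -127.7, 11.6]
ee_rot: [0.581, 0.404, 0.58, -0.404]
force: [-1.5, 0.5, 5.1]
grip_width: 0.504
```

```bash
python3 -c "
from h import *
s=ctrl.sense();print(s['eef_pos'],s['force'],s['grip_width'])
go(466,387,100,.355)
"
```

```text
[ 535.29076071 -127.68545923   11.58147776] [-1.5279553   0.49209645  5.12660919] 0.504369945119859
shift [-0.0693  0.5147  0.0884] turn [ 0.     0.001 -0.001] jaw now 0.356 j [-0.45  0.64  1.64 -0.    0.86 -0.8 ] t 12.675
```

Request:
carry_out --targets '[{"x":0,"y":0,"z":0.03,"ax":0,"ay":0,"az":0,"hand":-1},{"x":0,"y":0,"z":0.085,"ax":0,"ay":0,"az":0,"hand":-1},{"x":0,"y":0.01,"z":0.14,"ax":0,"ay":0,"az":0,"hand":-1},{"x":-0.01,"y":0.05,"z":0.16,"ax":0,"ay":0,"az":0,"hand":-1},{"x":-0.025,"y":0.105,"z":0.16,"ax":0,"ay":0,"az":0,"hand":-1}]'

```text
time_s: 13.3
eef_pos: [510.2, -22.2, 172.2]
ee_rot: [0.581, 0.405, 0.579, -0.404]
force: [0.2, 1.1, -3.3]
grip_width: 0.512
```

```bash
python3 -c "
from h import *
s=ctrl.sense();print(s['eef_pos'],s['force'],s['grip_width'])
go(466,387,170,.355)
"
```

```text
[510.23031237 -22.1544365  172.20436464] [ 0.2157701   1.10133978 -3.33615578] 0.5119406136017381
shift [-0.0442  0.4092 -0.0022] turn [0.001 0.003 0.001] jaw now 0.354 j [-0.27  0.34  1.63  0.    1.17 -0.63] t 13.3
```

Request:
carry_out --targets '[{"x":-0.01,"y":0.055,"z":0,"ax":0,"ay":0,"az":0,"hand":-1},{"x":-0.02,"y":0.11,"z":0,"ax":0,"ay":0,"az":0,"hand":-1},{"x":-0.03,"y":0.168,"z":0,"ax":0,"ay":0,"az":0,"hand":-1},{"x":-0.035,"y":0.225,"z":0,"ax":0,"ay":0,"az":0,"hand":-1},{"x":-0.038,"y":0.28,"z":0,"ax":0,"ay":0,"az":0,"hand":-1}]'

```text
time_s: 13.92
eef_pos: [471.2, 259.3, 170.6]
ee_rot: [0.58, 0.403, 0.581, -0.404]
force: [1.4, -0.0, -2.6]
grip_width: 0.507
```

Request:
carry_out --targets '[{"x":-0.004,"y":0.06,"z":0,"ax":0,"ay":0,"az":0,"hand":-1},{"x":-0.006,"y":0.115,"z":0,"ax":0,"ay":0,"az":0,"hand":-1},{"x":-0.006,"y":0.13,"z":-0.04,"ax":0,"ay":0,"az":0,"hand":-1},{"x":-0.006,"y":0.13,"z":-0.09,"ax":0,"ay":0,"az":0,"hand":-1},{"x":-0.006,"y":0.13,"z":-0.14,"ax":0,"ay":0,"az":0,"hand":-1}]'

```text
time_s: 14.55
eef_pos: [465.4, 387.5, 28.9]
ee_rot: [0.581, 0.403, 0.581, -0.404]
force: [1.0, -0.1, -3.4]
grip_width: 0.509
```

```bash
python3 -c "
from h import *
s=ctrl.sense();print(s['eef_pos'],s['force'],s['grip_width'])
go(466,387,11,.355)
"
```

```text
[465.36995    387.47728703  28.90823662] [ 1.00608444 -0.11838425 -3.4077815 ] 0.5094977550082723
shift [ 0.0006 -0.0005 -0.0179] turn [ 0.    -0.001 -0.001] jaw now 0.356 j [0.5  0.7  1.45 0.   0.99 0.14] t 14.55
```

Request:
carry_out --targets '[{"x":0,"y":0,"z":-0.012,"ax":0,"ay":0,"az":0,"hand":-1},{"x":0,"y":0,"z":-0.018,"ax":0,"ay":0,"az":0,"hand":-1},{"x":0,"y":0,"z":-0.02,"ax":0,"ay":0,"az":0,"hand":-1},{"x":0,"y":0,"z":-0.0205,"ax":0,"ay":0,"az":0,"hand":-1},{"x":0,"y":0,"z":-0.0205,"ax":0,"ay":0,"az":0,"hand":-1}]'

```text
time_s: 15.18
eef_pos: [466.4, 387.6, 11.3]
ee_rot: [0.581, 0.404, 0.58, -0.403]
force: [1.0, -0.8, -2.3]
grip_width: 0.509
```

Request:
carry_out --targets '[{"x":0,"y":0,"z":0,"ax":0,"ay":0,"az":0,"hand":0.45},{"x":0,"y":0,"z":0,"ax":0,"ay":0,"az":0,"hand":0.45},{"x":0,"y":0,"z":0,"ax":0,"ay":0,"az":0,"hand":0.45},{"x":0,"y":0,"z":0,"ax":0,"ay":0,"az":0,"hand":0.45},{"x":0,"y":0,"z":0.03,"ax":0,"ay":0,"az":0,"hand":0.45}]'

```text
time_s: 15.8
eef_pos: [464.9, 386.7, 39.0]
ee_rot: [0.58, 0.402, 0.581, -0.405]
force: [0.2, -0.2, 0.7]
grip_width: 0.726
```

Request:
carry_out --targets '[{"x":0,"y":0,"z":0.05,"ax":0,"ay":0,"az":0,"hand":0.45},{"x":0,"y":0,"z":0.11,"ax":0,"ay":0,"az":0,"hand":1},{"x":0,"y":-0.02,"z":0.14,"ax":0,"ay":0,"az":0,"hand":1},{"x":0,"y":-0.08,"z":0.14,"ax":0,"ay":0,"az":0,"hand":1},{"x":0,"y":-0.14,"z":0.14,"ax":0,"ay":0,"az":0,"hand":1}]'

```text
time_s: 16.42
eef_pos: [465.7, 246.0, 180.8]
ee_rot: [0.581, 0.404, 0.581, -0.403]
force: [1.0, 0.1, 0.9]
grip_width: 0.999
```

```bash
python3 -c "
from h import *
s=ctrl.sense();print(s['eef_pos'],s['force'],s['grip_width'])
go(440,-344,170,.225)
t=viewer.capture('top');im=viewer.capture('scene');cv2.imwrite('pics/a4.png',np.hstack([cv2.resize(im[100:250,260:420],(420,394)),t[150:350,140:340].repeat(2,0).repeat(2,1)[:394,:380]]))
for n,i in(('top',t),('scene',im)):
  for c in blobs(i,'green',20):
    M=cv2.moments(c);p=(M['m10']/M['m00'],M['m01']/M['m00']);print(n,ray(n,p,40))
"
```

```text
[465.74841743 246.03530065 180.79420592] [1.00753364 0.12554515 0.89187242] 0.9988692703372432
shift [-0.0257 -0.59   -0.0108] turn [-0.     0.001 -0.132] jaw now 0.357 j [ 0.26  0.36  1.57 -0.    1.21 -0.09] t 16.425
top [ 442.37547437 -344.35218872]
top [561.90792157 106.81858241]
scene [ 438.77319577 -341.17709959]
scene [622.10567309  87.2136205 ]
```

View pics/a4.png

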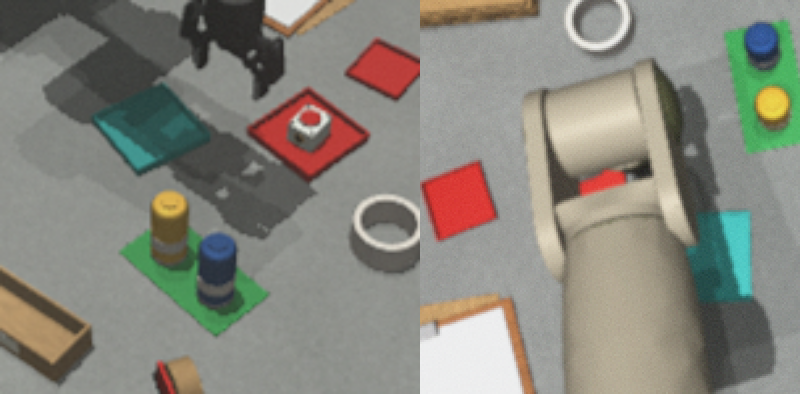

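The faulty block is centred in the larger red tray and the canisters are upright on the mat. Heading for the good block.

Request:
carry_out --targets '[{"x":-0.025,"y":-0.587,"z":-0.01,"ax":0,"ay":0,"az":-0.13,"hand":1},{"x":-0.025,"y":-0.587,"z":-0.01,"ax":0,"ay":0,"az":-0.13,"hand":1},{"x":-0.025,"y":-0.587,"z":-0.01,"ax":0,"ay":0,"az":-0.13,"hand":1},{"x":-0.025,"y":-0.587,"z":-0.01,"ax":0,"ay":0,"az":-0.13,"hand":1},{"x":-0.025,"y":-0.587,"z":-0.01,"ax":0,"ay":0,"az":-0.13,"hand":1}]'

```text
time_s: 17.15
eef_pos: [452.7, -66.4, 175.5]
ee_rot: [0.553, 0.441, 0.553, -0.44]
force: [0.7, -0.6, -0.1]
grip_width: 1.004
```

```bash
python3 -c "
from h import *
go(441,-343,170,.225)
t=viewer.capture('top');cv2.imwrite('pics/t5.png',t)
h=cv2.cvtColor(t,cv2.COLOR_BGR2HSV);m=cv2.inRange(h,(0,0,185),(180,60,255))|cv2.inRange(h,*COL['green']);k=np.zeros_like(m);k[225:250,460:490]=m[225:250,460:490]
for zs in (k,):
  c=np.vstack(cv2.findContours(zs,cv2.RETR_EXTERNAL,cv2.CHAIN_APPROX_NONE)[0]);print(cv2.minAreaRect(np.array([ray('top',q[0],36) for q in c],np.float32)))
"
```

```text
shift [-0.0117 -0.2766 -0.0055] turn [ 0.     0.001 -0.001] jaw now 0.226 j [-0.4   0.22  1.77  0.    1.15 -0.63] t 17.15
((441.76824951171875, -345.7152099609375), (43.5765495300293, 52.70550537109375), 10.561707496643066)
```

Request:
carry_out --targets '[{"x":-0.0115,"y":-0.277,"z":0,"ax":0,"ay":0,"az":-0.016,"hand":1},{"x":-0.0115,"y":-0.277,"z":0,"ax":0,"ay":0,"az":-0.016,"hand":1},{"x":-0.0115,"y":-0.277,"z":0,"ax":0,"ay":0,"az":-0.016,"hand":1},{"x":-0.0115,"y":-0.277,"z":-0.02,"ax":0,"ay":0,"az":-0.016,"hand":1},{"x":-0.0115,"y":-0.277,"z":-0.075,"ax":0,"ay":0,"az":-0.016,"hand":1}]'

```text
time_s: 17.82
eef_pos: [442.4, -343.6, 106.3]
ee_rot: [0.552, 0.445, 0.546, -0.446]
force: [1.1, 0.6, -0.2]
grip_width: 1.004
```

```bash
python3 -c "
from h import *
go(441.5,-344,8,.21)
im=viewer.capture('scene');cv2.imwrite('pics/a5.png',cv2.resize(im[170:270,140:280],(700,500)))
"
```

```text
shift [-0.0009 -0.0004 -0.0983] turn [0.006 0.005 0.003] jaw now 0.207 j [-0.87  0.51  1.55 -0.    1.07 -1.08] t 17.825
```

View pics/a5.png

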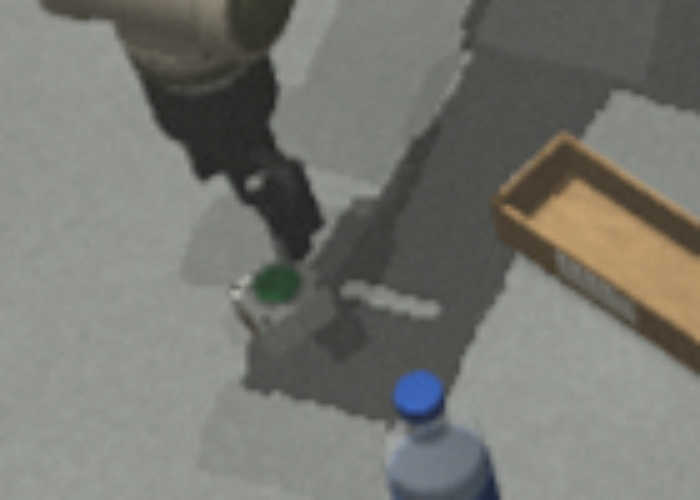

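Request:
carry_out --targets '[{"x":0,"y":0,"z":-0.05,"ax":0,"ay":0,"az":0,"hand":1},{"x":0,"y":0,"z":-0.08,"ax":0,"ay":0,"az":0,"hand":1},{"x":0,"y":0,"z":-0.095,"ax":0,"ay":0,"az":0,"hand":1},{"x":0,"y":0,"z":-0.097,"ax":0,"ay":0,"az":0,"hand":1}]'

```text
time_s: 18.38
eef_pos: [441.6, -339.2, 7.9]
ee_rot: [0.549, 0.445, 0.55, -0.445]
force: [-0.4, -0.1, 1.0]
grip_width: 0.998
```

```bash
python3 -c "
from h import *
go(441.5,-344,8,.21);print(ctrl.sense()['force'])
"
```

```text
shift [-0.0001 -0.0048  0.0001] turn [-0. -0.  0.] jaw now 0.21 j [-0.87  0.65  1.62  0.    0.87 -1.08] t 18.375
[-0.39423497 -0.06751277  0.95819073]
```

Request:
carry_out --targets '[{"x":0,"y":-0.004,"z":0,"ax":0,"ay":0,"az":0,"hand":1},{"x":0,"y":-0.004,"z":0,"ax":0,"ay":0,"az":0,"hand":-1},{"x":0,"y":-0.004,"z":0,"ax":0,"ay":0,"az":0,"hand":-1},{"x":0,"y":-0.004,"z":0,"ax":0,"ay":0,"az":0,"hand":-1},{"x":0,"y":-0.004,"z":0,"ax":0,"ay":0,"az":0,"hand":-1}]'

```text
time_s: 19.0
eef_pos: [441.5, -343.7, 8.7]
ee_rot: [0.55, 0.445, 0.549, -0.445]
force: [-1.5, 1.4, 5.5]
grip_width: 0.512
```

```bash
python3 -c "
from h import *
s=ctrl.sense();print(s['eef_pos'],s['force'],s['grip_width']);go(535,-127.7,100,.355)
"
```

```text
[ 441.51894747 -343.7133545     8.69163093] [-1.48425003  1.43315719  5.52521366] 0.5120332315353745
shift [0.0935 0.216  0.0913] turn [0.001 0.001 0.145] jaw now 0.21 j [-0.87  0.66  1.61  0.    0.87 -1.08] t 19.0
```

Request:
carry_out --targets '[{"x":0,"y":0,"z":0.03,"ax":0,"ay":0,"az":0,"hand":-1},{"x":0,"y":0,"z":0.085,"ax":0,"ay":0,"az":0,"hand":-1},{"x":0.01,"y":0.02,"z":0.1,"ax":0,"ay":0,"az":0.05,"hand":-1},{"x":0.03,"y":0.07,"z":0.1,"ax":0,"ay":0,"az":0.1,"hand":-1},{"x":0.053,"y":0.122,"z":0.1,"ax":0,"ay":0,"az":0.145,"hand":-1}]'

```text
time_s: 19.62
eef_pos: [494.4, -220.2, 107.9]
ee_rot: [0.58, 0.404, 0.58, -0.404]
force: [0.1, -0.1, -1.3]
grip_width: 0.509
```

Request:
carry_out --targets '[{"x":0.021,"y":0.049,"z":0,"ax":0,"ay":0,"az":0,"hand":-1},{"x":0.036,"y":0.085,"z":0,"ax":0,"ay":0,"az":0,"hand":-1},{"x":0.0405,"y":0.094,"z":0,"ax":0,"ay":0,"az":0,"hand":-1},{"x":0.0405,"y":0.094,"z":0,"ax":0,"ay":0,"az":0,"hand":-1}]'

```text
time_s: 20.12
eef_pos: [534.7, -127.4, 107.7]
ee_rot: [0.58, 0.404, 0.581, -0.404]
force: [0.4, 0.4, -2.3]
grip_width: 0.509
```

```bash
python3 -c "
from h import *
s=ctrl.sense();print(s['eef_pos'],s['force'],s['grip_width']);go(535,-127.7,12,.355)
im=viewer.capture('scene');t=viewer.capture('top');cv2.imwrite('pics/a6.png',cv2.resize(im[160:260,200:340],(700,500)))
"
```

```text
[ 534.68093022 -127.44242471  107.73238446] [ 0.40913278  0.38923178 -2.31161458] 0.5090900103903506
shift [ 0.0003 -0.0003 -0.0957] turn [-0.    -0.001 -0.   ] jaw now 0.355 j [-0.45  0.49  1.58 -0.    1.07 -0.8 ] t 20.125
```

View pics/a6.png

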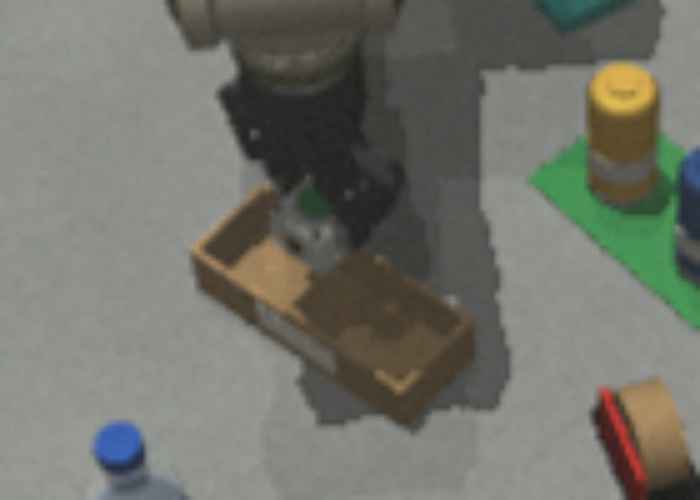

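```bash
python3 -c "
from h import *
im=viewer.capture('scene')[185:225,240:300];im=cv2.convertScaleAbs(im,alpha=1.8)
cv2.imwrite('pics/a7.png',cv2.resize(im,(780,520),interpolation=2))
print(proj('scene',(535,-128,140)),proj('scene',(535,-128,100)))
"
```

```text
[262.96498027 200.21269166] [264.05460111 207.62713652]
```

View pics/a7.png

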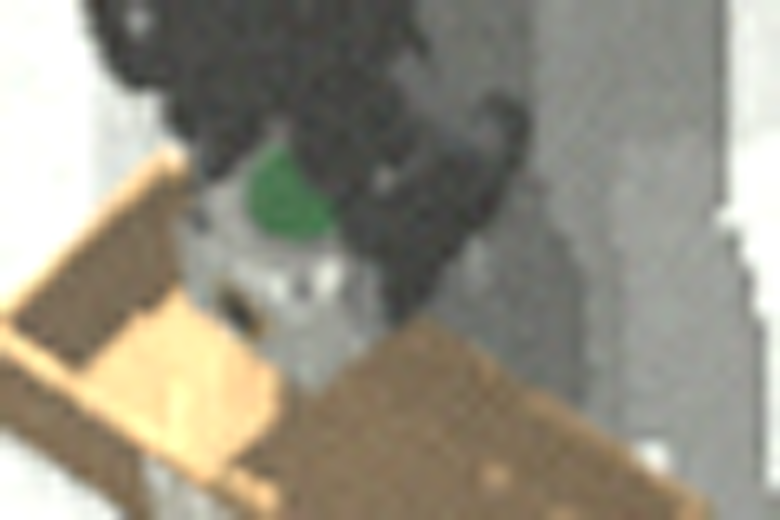

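The block's vertical and front-left edges match the projection of an upright block, so it hangs level. Lowering it in.

Request:
carry_out --targets '[{"x":0,"y":0,"z":-0.03,"ax":0,"ay":0,"az":0,"hand":-1},{"x":0,"y":0,"z":-0.055,"ax":0,"ay":0,"az":0,"hand":-1},{"x":0,"y":0,"z":-0.075,"ax":0,"ay":0,"az":0,"hand":-1},{"x":0,"y":0,"z":-0.09,"ax":0,"ay":0,"az":0,"hand":-1},{"x":0,"y":0,"z":-0.092,"ax":0,"ay":0,"az":0,"hand":-1}]'

```text
time_s: 20.9
eef_pos: [534.3, -127.9, 15.3]
ee_rot: [0.58, 0.404, 0.581, -0.404]
force: [-1.0, 0.1, -2.3]
grip_width: 0.51
```

Request:
carry_out --targets '[{"x":0,"y":0,"z":-0.0025,"ax":0,"ay":0,"az":0,"hand":-1},{"x":0,"y":0,"z":-0.0035,"ax":0,"ay":0,"az":0,"hand":-1},{"x":0,"y":0,"z":-0.0035,"ax":0,"ay":0,"az":0,"hand":-1}]'

```text
time_s: 21.28
eef_pos: [535.0, -127.6, 12.8]
ee_rot: [0.581, 0.404, 0.58, -0.404]
force: [-0.1, -1.7, -1.1]
grip_width: 0.509
```

```bash
python3 -c "
from h import *
s=ctrl.sense();print(s['eef_pos'],s['force'],s['grip_width'],s['wrist_torque']);go(535,-127.7,12,.355)
"
```

```text
[ 534.96862125 -127.56772073   12.81540008] [-0.12041785 -1.65755353 -1.12180249] 0.5091184009835231 [-0.04402688  0.01318288  0.03624109]
shift [ 0.     -0.0001 -0.0008] turn [0.    0.001 0.   ] jaw now 0.355 j [-0.45  0.63  1.64 -0.    0.87 -0.8 ] t 21.275
```

Touching the floor. Release and rise.

Request:
carry_out --targets '[{"x":0,"y":0,"z":0,"ax":0,"ay":0,"az":0,"hand":0.7},{"x":0,"y":0,"z":0,"ax":0,"ay":0,"az":0,"hand":0.7},{"x":0,"y":0,"z":0,"ax":0,"ay":0,"az":0,"hand":0.7},{"x":0,"y":0,"z":0,"ax":0,"ay":0,"az":0,"hand":0.7},{"x":0,"y":0,"z":0.03,"ax":0,"ay":0,"az":0,"hand":0.7}]'

```text
time_s: 21.9
eef_pos: [533.7, -127.0, 41.2]
ee_rot: [0.579, 0.404, 0.582, -0.404]
force: [1.5, 0.2, 0.9]
grip_width: 0.851
```

Request:
carry_out --targets '[{"x":0,"y":0,"z":0.06,"ax":0,"ay":0,"az":0,"hand":1},{"x":0,"y":0,"z":0.12,"ax":0,"ay":0,"az":0,"hand":1},{"x":0,"y":0.02,"z":0.13,"ax":0,"ay":0,"az":0.18,"hand":1},{"x":0,"y":0.08,"z":0.13,"ax":0,"ay":0,"az":0.36,"hand":1},{"x":0,"y":0.13,"z":0.13,"ax":0,"ay":0,"az":0.5,"hand":1}]'

```text
time_s: 22.52
eef_pos: [534.6, 4.1, 172.7]
ee_rot: [0.663, 0.246, 0.663, -0.246]
force: [0.0, 0.4, 0.4]
grip_width: 1.0
```

```bash
python3 -c "
from h import *
s=ctrl.sense();print(s['eef_pos'],s['force'],s['grip_width'])
go(540,102,170,1.926)
im=viewer.capture('scene');t=viewer.capture('top');cv2.imwrite('pics/a8.png',np.hstack([cv2.resize(im[150:250,230:370],(490,350)),cv2.resize(t[140:250,280:440],(310,213)) if 0 else cv2.resize(t[140:280,300:420],(300,350))]))
for n,i in(('top',t),('scene',im)):
  for c in blobs(i,'green',15):
    M=cv2.moments(c);p=(M['m10']/M['m00'],M['m01']/M['m00']);print(n,p,cv2.contourArea(c),ray(n,p,44))
  for col in('blue','yellow'):
   for c in blobs(i,col,40):
    M=cv2.moments(c);p=(M['m10']/M['m00'],M['m01']/M['m00']);print(n,col,ray(n,p,113))
"
```

```text
[534.58520571   4.08198911 172.71207561] [0.01347978 0.37298807 0.41387191] 1.000270851446755
shift [ 0.0054  0.0979 -0.0027] turn [-0.     0.     1.067] jaw now 0.859 j [-0.21  0.39  1.55  0.    1.2  -1.07] t 22.525
top (396.4061302681992, 204.45593869731798) 43.5 [ 536.23242118 -128.70828707]
top (304.7537122375832, 194.41577060931897) 651.0 [570.93601867 133.76199321]
top (320.5122807017544, 165.33684210526314) 47.5 [656.93289872  86.64366953]
top blue [626.34375807 113.93611994]
top blue [ 619.8665759  -281.62757563]
top blue [ 667.22184379 -342.50731203]
top yellow [538.9681105 105.9696815]
scene (266.140350877193, 216.5906432748538) 28.5 [ 532.66880955 -124.33808727]
scene (334.58317214700196, 208.77562862669245) 517.0 [628.65517845  87.46134711]
scene blue [ 708.57772854 -331.39609767]
scene blue [ 614.45409641 -310.73620445]
scene blue [633.46876394 114.63808921]
scene blue [ 491.29598918 1510.0866026 ]
scene yellow [542.91595942 101.35400611]
```

View pics/a8.png

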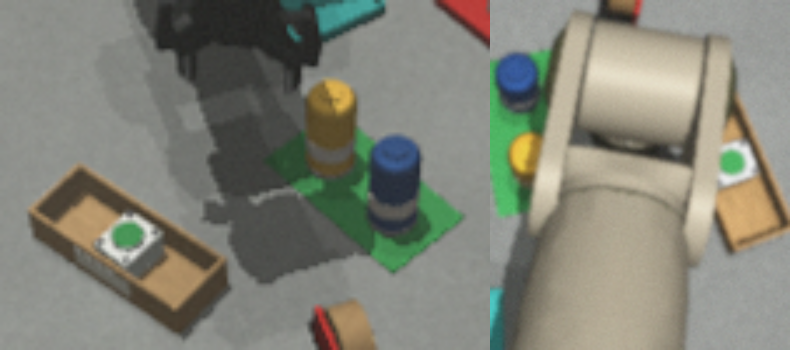

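The good block sits flat within about 2 mm of where the faulty one was in both views. Next is the yellow canister.

Request:
carry_out --targets '[{"x":0.005,"y":0.098,"z":0,"ax":0,"ay":0,"az":1.067,"hand":1},{"x":0.005,"y":0.098,"z":0,"ax":0,"ay":0,"az":1.067,"hand":1},{"x":0.005,"y":0.098,"z":0,"ax":0,"ay":0,"az":1.067,"hand":1},{"x":0.005,"y":0.098,"z":0,"ax":0,"ay":0,"az":1.067,"hand":1},{"x":0.005,"y":0.098,"z":0,"ax":0,"ay":0,"az":1.067,"hand":1}]'

```text
time_s: 23.25
eef_pos: [539.9, 99.9, 172.4]
ee_rot: [0.703, -0.08, 0.703, 0.08]
force: [-0.7, -0.2, 0.3]
grip_width: 1.002
```

Request:
carry_out --targets '[{"x":0,"y":0,"z":0,"ax":0,"ay":0,"az":0.15,"hand":1},{"x":0,"y":0,"z":0,"ax":0,"ay":0,"az":0.15,"hand":1}]'

```text
time_s: 23.5
eef_pos: [539.9, 99.9, 172.4]
ee_rot: [0.695, -0.13, 0.695, 0.13]
force: [-0.9, -0.4, 0.5]
grip_width: 1.003
```

```bash
python3 -c "
from h import *
s=ctrl.sense();print(s['eef_pos'],s['force'],s['grip_width'])
go(539.8,102.3,61.5,1.926)
"
```

```text
[539.91884809  99.92889298 172.42163677] [-0.85592427 -0.43047393  0.54850233] 1.0028689385871286
shift [-1.000e-04  2.400e-03 -1.109e-01] turn [ 0.    -0.    -0.014] jaw now 1.94 j [-0.03  0.42  1.51 -0.    1.22 -1.97] t 23.5
```

Request:
carry_out --targets '[{"x":0,"y":0.0024,"z":-0.035,"ax":0,"ay":0,"az":-0.014,"hand":1},{"x":0,"y":0.0024,"z":-0.07,"ax":0,"ay":0,"az":-0.014,"hand":1},{"x":0,"y":0.0024,"z":-0.1,"ax":0,"ay":0,"az":-0.014,"hand":1},{"x":0,"y":0.0024,"z":-0.111,"ax":0,"ay":0,"az":-0.014,"hand":1},{"x":0,"y":0.0024,"z":-0.111,"ax":0,"ay":0,"az":-0.014,"hand":1}]'

```text
time_s: 24.12
eef_pos: [539.9, 102.7, 61.5]
ee_rot: [0.696, -0.125, 0.696, 0.125]
force: [-0.1, -0.1, -0.2]
grip_width: 1.004
```

```bash
python3 -c "
from h import *
s=ctrl.sense();print(s['eef_pos'],s['force'],s['grip_width'])
go(539.8,102.3,61.5,1.926)
"
```

```text
[539.90250597 102.7126419   61.54137717] [-0.05295514 -0.11424447 -0.23962009] 1.0043316318406328
shift [-0.0001 -0.0004 -0.    ] turn [ 0. -0. -0.] jaw now 1.926 j [-0.03  0.56  1.62 -0.    0.97 -1.95] t 24.125
```

Request:
carry_out --targets '[{"x":0,"y":0,"z":0,"ax":0,"ay":0,"az":0,"hand":-1},{"x":0,"y":0,"z":0,"ax":0,"ay":0,"az":0,"hand":-1},{"x":0,"y":0,"z":0,"ax":0,"ay":0,"az":0,"hand":-1},{"x":0,"y":0,"z":0,"ax":0,"ay":0,"az":0,"hand":-1},{"x":0,"y":0,"z":0,"ax":0,"ay":0,"az":0,"hand":-1}]'

```text
time_s: 24.75
eef_pos: [540.5, 102.8, 62.5]
ee_rot: [0.697, -0.126, 0.695, 0.125]
force: [0.4, -1.5, 7.1]
grip_width: 0.576
```

Request:
carry_out --targets '[{"x":0,"y":0,"z":0.03,"ax":0,"ay":0,"az":0,"hand":-1},{"x":0,"y":0,"z":0.065,"ax":0,"ay":0,"az":0,"hand":-1},{"x":-0.008,"y":-0.035,"z":0.08,"ax":0,"ay":0,"az":0,"hand":-1},{"x":-0.02,"y":-0.085,"z":0.08,"ax":0,"ay":0,"az":0,"hand":-1},{"x":-0.032,"y":-0.14,"z":0.08,"ax":0,"ay":0,"az":0,"hand":-1}]'

```text
time_s: 25.38
eef_pos: [507.1, -38.1, 141.5]
ee_rot: [0.696, -0.126, 0.696, 0.126]
force: [0.4, -0.7, -2.5]
grip_width: 0.579
```

```bash
python3 -c "
from h import *
s=ctrl.sense();print(s['eef_pos'],s['force'],s['grip_width'])
go(482.5,-147,62.5,1.926)
"
```

```text
[507.07965045 -38.07252027 141.45331568] [ 0.41268033 -0.72516342 -2.5243011 ] 0.5791641104234921
shift [-0.0246 -0.1089 -0.079 ] turn [-0.    -0.    -0.003] jaw now 1.929 j [-0.31  0.37  1.67  0.    1.1  -2.23] t 25.375
```

Request:
carry_out --targets '[{"x":-0.012,"y":-0.055,"z":0,"ax":0,"ay":0,"az":0,"hand":-1},{"x":-0.0246,"y":-0.109,"z":0,"ax":0,"ay":0,"az":0,"hand":-1},{"x":-0.0246,"y":-0.109,"z":0,"ax":0,"ay":0,"az":0,"hand":-1},{"x":-0.0246,"y":-0.109,"z":-0.02,"ax":0,"ay":0,"az":0,"hand":-1},{"x":-0.0246,"y":-0.109,"z":-0.035,"ax":0,"ay":0,"az":0,"hand":-1}]'

```text
time_s: 26.0
eef_pos: [483.0, -145.3, 105.5]
ee_rot: [0.696, -0.126, 0.696, 0.126]
force: [0.1, -0.4, -3.3]
grip_width: 0.575
```

Request:
carry_out --targets '[{"x":0,"y":0,"z":-0.02,"ax":0,"ay":0,"az":0,"hand":-1},{"x":0,"y":0,"z":-0.035,"ax":0,"ay":0,"az":0,"hand":-1},{"x":0,"y":0,"z":-0.042,"ax":0,"ay":0,"az":0,"hand":-1},{"x":0,"y":0,"z":-0.042,"ax":0,"ay":0,"az":0,"hand":-1}]'

```text
time_s: 26.5
eef_pos: [483.3, -146.1, 64.5]
ee_rot: [0.696, -0.126, 0.696, 0.126]
force: [-0.3, -0.5, -1.9]
grip_width: 0.576
```

```bash
python3 -c "
from h import *
s=ctrl.sense();print(s['eef_pos'],s['force'],s['grip_width'])
go(482.5,-147,62.5,1.926)
"
```

```text
[ 483.32545554 -146.05906458   64.45334259] [-0.321121   -0.45439369 -1.89509175] 0.5757235425614726
shift [-0.0008 -0.0009 -0.002 ] turn [-0.     0.    -0.002] jaw now 1.928 j [-0.53  0.47  1.75  0.    0.92 -2.45] t 26.5
```

Request:
carry_out --targets '[{"x":-0.0005,"y":-0.001,"z":-0.0015,"ax":0,"ay":0,"az":0,"hand":-1},{"x":-0.0005,"y":-0.001,"z":-0.0022,"ax":0,"ay":0,"az":0,"hand":-1},{"x":-0.0005,"y":-0.001,"z":-0.0022,"ax":0,"ay":0,"az":0,"hand":-1}]'

```text
time_s: 26.88
eef_pos: [483.0, -147.3, 63.3]
ee_rot: [0.696, -0.126, 0.695, 0.125]
force: [-1.4, 0.8, 5.3]
grip_width: 0.581
```

```bash
python3 -c "
from h import *
s=ctrl.sense();print(s['eef_pos'],s['force'],s['grip_width'])
"
```

```text
[ 483.03163888 -147.30219986   63.29057205] [-1.35021854  0.84449617  5.30077911] 0.5805991041047931
```

Request:
carry_out --targets '[{"x":0,"y":0,"z":0,"ax":0,"ay":0,"az":0,"hand":1},{"x":0,"y":0,"z":0,"ax":0,"ay":0,"az":0,"hand":1},{"x":0,"y":0,"z":0,"ax":0,"ay":0,"az":0,"hand":1},{"x":0,"y":0,"z":0,"ax":0,"ay":0,"az":0,"hand":1},{"x":0,"y":0,"z":0.03,"ax":0,"ay":0,"az":0,"hand":1}]'

```text
time_s: 27.5
eef_pos: [481.7, -146.6, 91.1]
ee_rot: [0.695, -0.125, 0.697, 0.127]
force: [0.4, 0.5, 0.3]
grip_width: 1.0
```

Request:
carry_out --targets '[{"x":0,"y":0,"z":0.05,"ax":0,"ay":0,"az":0,"hand":1},{"x":0,"y":0,"z":0.08,"ax":0,"ay":0,"az":0,"hand":1},{"x":0.03,"y":0.05,"z":0.08,"ax":0,"ay":0,"az":0,"hand":1},{"x":0.06,"y":0.1,"z":0.08,"ax":0,"ay":0,"az":0,"hand":1},{"x":0.09,"y":0.15,"z":0.08,"ax":0,"ay":0,"az":0,"hand":1}]'

```text
time_s: 28.12
eef_pos: [573.5, 4.5, 172.4]
ee_rot: [0.696, -0.126, 0.696, 0.125]
force: [-0.2, -1.3, 0.0]
grip_width: 1.002
```

```bash
python3 -c "
from h import *
s=ctrl.sense();print(s['eef_pos'],s['force'],s['grip_width'])
go(629.2,116.9,60.5,1.926)
"
```

```text
[573.45265943   4.4749168  172.40521629] [-0.16705913 -1.30984214  0.02836683] 1.001644355106538
shift [ 0.0557  0.1124 -0.1119] turn [ 0.     0.    -0.002] jaw now 1.928 j [-0.2   0.47  1.43 -0.    1.24 -2.12] t 28.125
```

Request:
carry_out --targets '[{"x":0.028,"y":0.055,"z":0,"ax":0,"ay":0,"az":0,"hand":1},{"x":0.0557,"y":0.1124,"z":0,"ax":0,"ay":0,"az":0,"hand":1},{"x":0.0557,"y":0.1124,"z":-0.02,"ax":0,"ay":0,"az":0,"hand":1},{"x":0.0557,"y":0.1124,"z":-0.06,"ax":0,"ay":0,"az":0,"hand":1},{"x":0.0557,"y":0.1124,"z":-0.1,"ax":0,"ay":0,"az":0,"hand":1}]'

```text
time_s: 28.75
eef_pos: [628.3, 115.5, 71.1]
ee_rot: [0.696, -0.126, 0.696, 0.126]
force: [0.5, -0.2, -0.1]
grip_width: 1.0
```

Request:
carry_out --targets '[{"x":0,"y":0,"z":-0.01,"ax":0,"ay":0,"az":0,"hand":1},{"x":0,"y":0,"z":-0.011,"ax":0,"ay":0,"az":0,"hand":1},{"x":0,"y":0,"z":-0.011,"ax":0,"ay":0,"az":0,"hand":1}]'

```text
time_s: 29.12
eef_pos: [629.3, 115.3, 63.0]
ee_rot: [0.697, -0.126, 0.695, 0.125]
force: [0.0, 0.9, -0.7]
grip_width: 1.001
```

```bash
python3 -c "
from h import *
s=ctrl.sense();print(s['eef_pos'],s['force'],s['grip_width'])
go(629.2,116.9,60.5,1.926)
"
```

```text
[629.28142648 115.29500563  63.02381826] [ 0.04573151  0.92339307 -0.65509329] 1.0005344325673229
shift [-0.0001  0.0016 -0.0025] turn [ 0.     0.003 -0.002] jaw now 1.928 j [-0.    0.72  1.31 -0.    1.11 -1.93] t 29.125
```

Request:
carry_out --targets '[{"x":0,"y":0.0015,"z":-0.002,"ax":0,"ay":0,"az":0,"hand":1},{"x":0,"y":0.0015,"z":-0.002,"ax":0,"ay":0,"az":0,"hand":-1},{"x":0,"y":0.0015,"z":-0.002,"ax":0,"ay":0,"az":0,"hand":-1},{"x":0,"y":0.0015,"z":-0.002,"ax":0,"ay":0,"az":0,"hand":-1},{"x":0,"y":0.0015,"z":-0.002,"ax":0,"ay":0,"az":0,"hand":-1}]'

```text
time_s: 29.75
eef_pos: [628.6, 116.7, 59.6]
ee_rot: [0.696, -0.126, 0.696, 0.126]
force: [0.7, -1.2, 3.6]
grip_width: 0.58
```

Request:
carry_out --targets '[{"x":0,"y":0,"z":0,"ax":0,"ay":0,"az":0,"hand":-1},{"x":0,"y":0,"z":0.03,"ax":0,"ay":0,"az":0,"hand":-1},{"x":0,"y":0,"z":0.065,"ax":0,"ay":0,"az":0,"hand":-1},{"x":-0.006,"y":-0.03,"z":0.08,"ax":0,"ay":0,"az":0,"hand":-1},{"x":-0.015,"y":-0.08,"z":0.08,"ax":0,"ay":0,"az":0,"hand":-1}]'

```text
time_s: 30.38
eef_pos: [613.4, 37.0, 139.9]
ee_rot: [0.696, -0.127, 0.695, 0.126]
force: [0.9, -1.1, -2.0]
grip_width: 0.581
```

```bash
python3 -c "
from h import *
s=ctrl.sense();print(s['eef_pos'],s['force'],s['grip_width'])
go(585.1,-107.5,61,1.926)
"
```

```text
[613.42066299  36.99803937 139.94781185] [ 0.93381021 -1.11471809 -2.01972582] 0.5812758431573315
shift [-0.0283 -0.1445 -0.0789] turn [-0.     0.001 -0.005] jaw now 1.931 j [-0.13  0.59  1.33  0.    1.22 -2.06] t 30.375
```

Request:
carry_out --targets '[{"x":-0.011,"y":-0.056,"z":0,"ax":0,"ay":0,"az":-0.004,"hand":-1},{"x":-0.022,"y":-0.112,"z":0,"ax":0,"ay":0,"az":-0.004,"hand":-1},{"x":-0.0283,"y":-0.1445,"z":0,"ax":0,"ay":0,"az":-0.004,"hand":-1},{"x":-0.0283,"y":-0.1445,"z":0,"ax":0,"ay":0,"az":-0.004,"hand":-1},{"x":-0.0283,"y":-0.1445,"z":-0.02,"ax":0,"ay":0,"az":-0.004,"hand":-1}]'

```text
time_s: 31.0
eef_pos: [585.7, -107.4, 119.8]
ee_rot: [0.697, -0.124, 0.695, 0.124]
force: [1.0, 0.8, -3.3]
grip_width: 0.576
```

Request:
carry_out --targets '[{"x":0,"y":0,"z":-0.02,"ax":0,"ay":0,"az":0,"hand":-1},{"x":0,"y":0,"z":-0.04,"ax":0,"ay":0,"az":0,"hand":-1},{"x":0,"y":0,"z":-0.053,"ax":0,"ay":0,"az":0,"hand":-1},{"x":0,"y":0,"z":-0.056,"ax":0,"ay":0,"az":0,"hand":-1},{"x":0,"y":0,"z":-0.056,"ax":0,"ay":0,"az":0,"hand":-1}]'

```text
time_s: 31.62
eef_pos: [585.4, -107.5, 63.6]
ee_rot: [0.696, -0.124, 0.696, 0.124]
force: [-0.2, 0.1, -1.0]
grip_width: 0.575
```

```bash
python3 -c "
from h import *
s=ctrl.sense();print(s['eef_pos'],s['force'],s['grip_width'])
go(585.1,-107.5,61,1.926)
"
```

```text
[ 585.35050964 -107.51316738   63.60676798] [-0.19112731  0.12623557 -1.04580708] 0.5747642270018227
shift [-0.0003  0.     -0.0026] turn [0.    0.    0.002] jaw now 1.924 j [-0.38  0.64  1.47  0.    1.04 -2.3 ] t 31.625
```

Request:
carry_out --targets '[{"x":0,"y":0,"z":-0.001,"ax":0,"ay":0,"az":0,"hand":-1},{"x":0,"y":0,"z":-0.002,"ax":0,"ay":0,"az":0,"hand":-1},{"x":0,"y":0,"z":-0.002,"ax":0,"ay":0,"az":0,"hand":-1}]'

```text
time_s: 32.0
eef_pos: [585.1, -107.7, 61.4]
ee_rot: [0.696, -0.124, 0.696, 0.124]
force: [-0.4, -0.9, -2.0]
grip_width: 0.574
```

```bash
python3 -c "
from h import *
s=ctrl.sense();print(s['eef_pos'],s['force'],s['grip_width'])
"
```

```text
[ 585.11665429 -107.7376727    61.38927146] [-0.35935543 -0.89133313 -2.00207205] 0.5744902247760957
```

Request:
carry_out --targets '[{"x":0,"y":0,"z":-0.0008,"ax":0,"ay":0,"az":0,"hand":-1},{"x":0,"y":0,"z":-0.0012,"ax":0,"ay":0,"az":0,"hand":-1},{"x":0,"y":0,"z":-0.0012,"ax":0,"ay":0,"az":0,"hand":-1}]'

```text
time_s: 32.38
eef_pos: [585.3, -107.8, 60.6]
ee_rot: [0.696, -0.124, 0.696, 0.124]
force: [-1.0, 0.3, 5.1]
grip_width: 0.578
```

Request:
carry_out --targets '[{"x":0,"y":0,"z":0,"ax":0,"ay":0,"az":0,"hand":1},{"x":0,"y":0,"z":0,"ax":0,"ay":0,"az":0,"hand":1},{"x":0,"y":0,"z":0,"ax":0,"ay":0,"az":0,"hand":1},{"x":0,"y":0,"z":0,"ax":0,"ay":0,"az":0,"hand":1},{"x":0,"y":0,"z":0.03,"ax":0,"ay":0,"az":0,"hand":1}]'

```text
time_s: 33.0
eef_pos: [583.9, -107.3, 88.5]
ee_rot: [0.695, -0.123, 0.697, 0.125]
force: [-0.1, -1.2, 0.2]
grip_width: 1.006
```

Request:
carry_out --targets '[{"x":0,"y":0,"z":0.05,"ax":0,"ay":0,"az":0,"hand":1},{"x":0,"y":0,"z":0.1,"ax":0,"ay":0,"az":0,"hand":1},{"x":-0.03,"y":0.05,"z":0.12,"ax":0,"ay":0,"az":0,"hand":1},{"x":-0.06,"y":0.1,"z":0.12,"ax":0,"ay":0,"az":0,"hand":1},{"x":-0.09,"y":0.15,"z":0.12,"ax":0,"ay":0,"az":0,"hand":1}]'

```text
time_s: 33.62
eef_pos: [494.0, 43.6, 210.3]
ee_rot: [0.696, -0.124, 0.696, 0.124]
force: [1.0, 0.0, 0.2]
grip_width: 1.003
```

Request:
carry_out --targets '[{"x":-0.03,"y":0.05,"z":0,"ax":0,"ay":0,"az":0,"hand":1},{"x":-0.06,"y":0.1,"z":0,"ax":0,"ay":0,"az":0,"hand":1},{"x":-0.09,"y":0.15,"z":0,"ax":0,"ay":0,"az":0,"hand":1},{"x":-0.09,"y":0.2,"z":0,"ax":0,"ay":0,"az":0,"hand":1},{"x":-0.09,"y":0.2,"z":0,"ax":0,"ay":0,"az":0,"hand":1}]'

```text
time_s: 34.25
eef_pos: [404.4, 244.6, 210.1]
ee_rot: [0.696, -0.126, 0.696, 0.126]
force: [0.0, -0.5, -0.1]
grip_width: 1.002
```

```bash
python3 -c "
from h import *
s=ctrl.sense();print(s['eef_pos'],s['force'],s['time_s'])
N={n:viewer.capture(n) for n in('scene','top')};O={n:cv2.imread(f'pics/{n}0.png') for n in N}
for n in N:
  for col in('blue','yellow','red','green'):
   for z,D in(('old',O),('new',N)):
    print(n,col,z,[(cv2.contourArea(c),np.round(cv2.minEnclosingCircle(c)[0],1).tolist()) for c in blobs(D[n],col,25) if cv2.contourArea(c)<2500])
cv2.imwrite('pics/a9.png',np.hstack([cv2.resize(N['scene'][120:300,170:410],(440,330)),cv2.resize(N['top'][140:270,330:490],(360,330))]))
"
```

```text
[404.38788134 244.58741375 210.09625997] [ 0.04153082 -0.50938941 -0.07897456] 34.25
scene blue old [(128.5, [229.8, 271.7]), (55.0, [223.4, 249.0]), (96.5, [277.3, 214.5])]
scene blue new [(131.0, [229.9, 271.9]), (56.0, [223.4, 249.0]), (99.0, [277.5, 214.5])]
scene yellow old [(102.5, [251.4, 198.0])]
scene yellow new [(101.5, [251.3, 198.5])]
scene red old [(97.0, [339.0, 266.5]), (31.0, [324.0, 247.0]), (31.5, [265.5, 216.5]), (715.0, [377.0, 150.0]), (318.0, [406.5, 125.5])]
scene red new [(99.0, [339.0, 266.5]), (32.0, [324.0, 247.0]), (710.0, [377.0, 150.0]), (321.0, [406.5, 125.5])]
scene green old [(31.0, [195.1, 226.2]), (1130.0, [333.5, 203.5])]
scene green new [(29.5, [266.3, 217.0]), (1129.0, [333.5, 203.5])]
top blue old [(194.5, [391.5, 183.5]), (100.5, [458.5, 166.3]), (84.0, [476.8, 151.8])]
top blue new [(195.5, [392.0, 183.4]), (100.5, [458.3, 167.1]), (84.0, [476.7, 151.4])]
top yellow old [(237.5, [408.6, 220.5])]
top yellow new [(241.0, [409.8, 220.5])]
top red old [(882.0, [159.0, 250.0]), (1722.0, [220.0, 233.5]), (50.5, [396.5, 204.7]), (25.5, [360.0, 133.5]), (113.5, [357.5, 109.5])]
top red new [(880.0, [159.0, 250.0]), (313.5, [218.0, 217.5]), (26.0, [359.5, 133.5]), (116.0, [357.6, 109.5])]
top green old [(52.5, [475.0, 236.0]), (1894.0, [313.8, 192.6])]
top green new [(46.5, [396.3, 204.7]), (1894.0, [313.8, 192.6])]
```

View pics/a9.png

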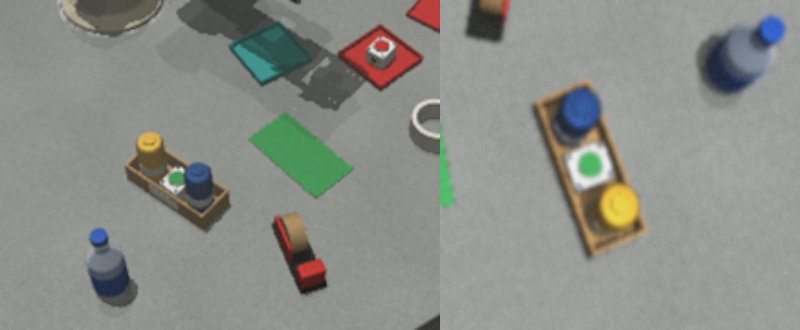

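Everything is back within about 1 px (about 3 mm) of the start images, and the bystanders have not moved. Handing in.

```bash
python3 -c "
from rig import finish_job
print(finish_job())"
```

```text
the job is handed in; nothing more can be done
None
```

The swap is finished and handed in at about 34 s of the 131 s allowed. Both canisters went to the green mat and the faulty block went to the larger red tray. The good block then went into the middle of the carton, and each canister went back to its own end.

- **Canisters:** the last pictures show both upright. They sit within about 1 px (roughly 3 mm) of their start images in both views.
- **Good block:** its sticker is about 1–2 mm from where the faulty block's sticker was. It was released at a jaw angle of 0.355 rad, the carton's measured yaw.
- **Faulty block:** it lies flat near the middle of the red tray.
- **Bystanders:** the bottle and dispenser are at their start pixels, within 1 px. I checked the tape roll only by eye, and the arm never went near it.
- **Gripper:** it was well clear of everything at hand-in.

No check failed. The two cameras disagreed by about 3–4 mm on absolute positions, so I compared each view with its own start image. `finish_job()` gave no verdict, so the result is unconfirmed beyond these checks.

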